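# Build the second side of the bread-slicing guide

### The arm

A 6-joint arm with a two-finger parallel gripper is mounted at the origin on the work surface. World frame = base frame: x ahead of the robot, y to its left, z up, the work surface at z = 0. Lengths are in m, angles in rad, forces in N, time in s.
With the tool pointing down it reaches from about 0.35 to 0.85 m from the base axis. Payload 8.1 kg.
Tool frame: the origin (TCP) lies at the centre of the arm's flange, where the gripper is bolted on; the fingertips stand 186 mm ahead of it and the grasp point (between the pads) lies 167 mm ahead of it (robot.nose_length is the distance from the TCP to the fingertips, in m); z points along the fingers, x is the direction in which the jaws open and shut, and the axes are right-handed (so a half turn about z gives the same grasp; the last joint's range is limited). The gripper opens to 93 mm and grips with 3 to 60 N. Pads are 15 mm wide; open, the fingers measure 128 mm over their backs; the gripper's body (75 mm by 188 mm) begins 65 mm behind the grasp point.
Start: joints at [1.241, 0.13, 1.488, -0, 1.523, -0.085], TCP at [0.145, 0.582, 0.405] pointing down, gripper open.
Joint ranges: [-2.96, 2.96], [-0.89, 2.26], [0.02, 2.5], [-1.34, 4.48], [0, 2.73], [-2.66, 2.66]. Speed limits (rad/s): [2.39, 2.39, 2.79, 3.14, 3.14, 3.14].

### API

Orientations are given as a rotation vector (axis times angle).
In Python, from plant import robot gives the robot as it stands.
- The arm moves only by the tool arm_command, never from a script. Its argument "motion" is a list of rows, each an object with "slide": the shift along the tool's x, y, z each as a share of 0.4 m, from -1 to 1, a list of three; "turn": the turn, a rotation vector about the tool's x, y, z each as a share of 0.5 rad, from -1 to 1, a list of three. A call has exactly 5 rows; each row shifts and turns the commanded pose from where the row before left it, along the tool's axes as they then stand; what a row does not reach is not made up. A row lasts 1/12 s, in which the tool goes at most 41.7 mm and 7.16 degrees, less where a joint would pass 70% of its speed; a pose out of reach is approached as far as the arm can. A call with a number of a shift or a turn outside -1 to 1 is refused whole. A call with a gripper value outside its range is refused whole. "gripper" is the opening in per cent of the stroke, from 0 (shut) to 100 (fully open), set as the call begins (left out, the last holds). The fingers move at their own pace and stop on an object; "grip_force" is the grip in N (left out, the last holds). Time passes only in rows, so rows that do not move let the fingers close, or fill a call up. It gives the time, the measured TCP pose, the force and the opening at its end, in the units of the state.
- robot.read_state(): the state, without advancing time (a new reading comes with each control period).
- robot.read_camera(name): name is "scene" or "top" or "wrist"; returns a dict with "pixels" (400x640x3 uint8, blue, green, red), "intrinsics" (3x3 intrinsics, pixels), "D" ([k1, k2, p1, p2, k3] as OpenCV has them; the pictures are not rectified), "T" (4x4, takes a point from camera to world coordinates). Camera axes: x right, y down, z forward; pixel columns grow to the right and rows downward; lengths in m; the calibration is good to about 2 mm. A picture is of the moment at which its call begins. There is no depth.
- robot.close_job(): hands the job in, once; it reports no verdict.
The state is a dict: "t": time; "q": joint angles; "dq": joint speeds; "joint_torque": joint torques, N m; "tool_pos": TCP position; "orientation": TCP orientation; "force": force on the tool from outside, world axes, zero at the start; "wrist_torque": the same for the moment, N m; "opening": finger opening in m.
Only numpy, scipy, OpenCV 4.12 (cv2) and the standard library are available. Lean on these libraries where they do the work, as an engineer would, in place of code of your own. Each camera call takes 0.05 s, during which the arm holds its last target.

### The job

Finish the slicing guide on the chopping board so that its bare side matches the finished one: first press the low spacer fully down onto the board's two bare studs, then press the slotted fence fully down onto the spacer's studs. Both must end flush, with no gap, and released; leave the jar, the tub and the spatula where they are.

Things in the scene. Friction and masses are not known exactly. Their poses are not given: they have to be found in the camera images.
- board: White plastic chopping board, fixed to the counter, 250 (its x) x 200 (y) x 15 mm. Origin: centre of its underside, z up. On its +y half stands a finished, unmovable wooden fence: 150 mm along x, 34 mm thick, centred at y = +60 mm, top 105 mm above the counter. On its -y half are two bare white studs (see seat).
- seat (a point): Point on the board's top face (15 mm above the counter) midway between its two bare studs, at board y = -60 mm; axes as the board's. Studs at x = +45 and -45 mm, 20 x 20 mm, 14 mm tall, top 4 mm chamfered. A sprung steel ball in each stud's outer end face stops a module about 9 mm above its seat: a push of some 6 to 20 N takes it past the balls and down; friction then holds it.
- spacer: Loose plain wooden bar, 150 (its x) x 34 (y) x 30 mm high, about 0.12 kg, socket side down. Origin: centre of its underside, z up. Underside: two square sockets at x = +45 and -45 mm, 22 mm wide, 16 mm deep. Top: two wooden studs at the same x, like the board's in size and sprung balls, rising 14 mm above the top face. Either way round is right.
- spacer_top (a point): Point at the centre of the spacer's top face (30 mm above its underside), between its studs; axes as the spacer's.
- fence: Loose wooden fence, 150 (its x) x 34 (y) x 60 mm high, about 0.15 kg, socket side down. Origin: centre of its underside, z up. Underside: the same two sockets as the spacer's. Above 18 mm it is cut by four vertical 4 mm slots, open at the top, at x = +22, -22, +49 and -49 mm; the middle 40 mm is solid. Either way round is right.
- jar: Bystander: closed glass jar with a steel cap, 60 mm across, 85 mm tall. Origin at the centre of its underside.
- tub: Bystander: white open tub, 84 mm across the rim, 60 mm tall. Origin at the centre of its underside.
- spatula: Bystander: spatula with a black handle lying on the counter at the far side. Origin near its middle, on the counter.
Not all that is in view belongs to the job. Leave any pink or red look-alike of the spacer alone.

How it is judged:
On the way, in this order (a step that is already met when the one before it is completed fails the run):
1. the spacer is pressed fully down onto the board's bare studs (z of spacer in the frame of seat below 0.002 m and distance between spacer and seat below 0.004 m and angle between the x axis of spacer and the x axis of board, either way round below 0.08 rad and angle between spacer's own z axis and vertical below 0.05 rad and angle between spacer's own x axis and vertical between 1.5408 and 1.6008 rad), for 0.2 s.
2. the fence is pressed fully down onto the spacer's studs (z of fence in the frame of spacer_top below 0.002 m and distance between fence and spacer_top below 0.004 m and angle between the x axis of fence and the x axis of spacer, either way round below 0.08 rad and angle between fence's own z axis and vertical below 0.05 rad and angle between fence's own x axis and vertical between 1.5408 and 1.6008 rad), for 0.2 s.
At the end, for the whole second after the job is handed in: The spacer sits on the board's bare studs and the fence on the spacer's, each underside within 2 mm of the face below, centres within 4 mm, tilted under 0.05 rad (under 0.03 along its length), in line within 0.08 rad, released and at rest (all of step 1 and all of step 2 and linear speed of each of spacer, fence below 0.02 m/s); the robot touches nothing.
It fails at once if the jar is moved by more than 30 mm or knocked over (distance of jar from where it was at the start of the episode above 0.03 m or angle between jar's own z axis and vertical above 0.5 rad).
It fails at once if the tub is moved by more than 30 mm or knocked over (distance of tub from where it was at the start of the episode above 0.03 m or angle between tub's own z axis and vertical above 0.5 rad).
It fails at once if the spatula is moved by more than 30 mm (distance of spatula from where it was at the start of the episode above 0.03 m).
It also fails if it takes over 72 s, if anything falls off the work surface, if the arm or the gripper's body presses on something with over 40 N, if the wrist force passes 120 N, or if a joint passes its speed limit or range.

## Working session

There is one attempt and no reset: what is moved stays moved. The work goes in short steps, Python scripts to look and compute and a tool call to move; the robot and the scene stay as the last step left them, time stands still between calls to the robot, and variables do not carry over. Pictures are saved under pics/ and viewed, and the job is handed in when it is done.

Besides the shell and the picture viewer there is one more tool, called after ">>>" by a JSON object that holds its "method" and its "body", one argument or row to a line. arm_command: Moves the arm, as the interface text tells. Shift numbers are shares of 0.4 m and turn numbers shares of 0.5 rad, none past 1 either way. Its arguments: {"type":"object","properties":{"motion":{"type":"array","items":{"type":"object","properties":{"slide":{"type":"array","items":{"type":"number"}},"turn":{"type":"array","items":{"type":"number"}}}}},"gripper":{"type":"number"},"grip_force":{"type":"number"}},"required":["motion"]}

```bash
ls; mkdir -p pics; python3 - <<'E'
from plant import robot
import cv2
s=robot.read_state(); print(s)
for n in ["scene","top","wrist"]:
    c=robot.read_camera(n); cv2.imwrite(f"pics/{n}0.png",c["pixels"]); print(n,c["intrinsics"],c["D"],c["T"])
E
```

```text
pics
{'t': 0.0, 'q': array([ 1.24063060e+00,  1.31131084e-01,  1.48927567e+00,  2.47574592e-06,
        1.52297344e+00, -8.53871436e-02]), 'dq': array([ 0.00060331, -0.00041857, -0.00172221, -0.00122554, -0.00138871,
        0.0001567 ]), 'joint_torque': array([-7.64043543e-04, -5.59851873e+01, -4.91761708e+01,  7.67472899e-02,
        3.53988656e-02, -1.80213797e-04]), 'tool_pos': array([0.14530162, 0.58190705, 0.40370708]), 'orientation': array([ 2.47525877e+00,  1.93302202e+00, -2.35371812e-03]), 'force': array([ 0.1423814 , -0.30519366, -0.13404964]), 'wrist_torque': array([ 0.02674111,  0.03678884, -0.00834838]), 'opening': 0.0928733281453507}
scene [[474.58241545   0.         326.42717077]
 [  0.         474.58241545 209.35428564]
 [  0.           0.           1.        ]] [-0.09883912  0.          0.          0.          0.        ] [[ 0.82178831  0.46650301 -0.32716803  0.97993789]
 [ 0.56971659 -0.68212606  0.45839617 -0.80473905]
 [-0.00932665 -0.56309766 -0.82633772  1.16127718]
 [ 0.          0.          0.          1.        ]]
top [[430.6598473    0.         318.83644781]
 [  0.         430.6598473  206.97473025]
 [  0.           0.           1.        ]] [-0.1195626  0.         0.         0.         0.       ] [[-0.0192652  -0.98594009  0.16598491  0.36363025]
 [-0.99975593  0.01720123 -0.01386337 -0.20208737]
 [ 0.0108133  -0.16621147 -0.98603084  1.15339245]
 [ 0.          0.          0.          1.        ]]
wrist [[295.98185972   0.         320.19852168]
 [  0.         295.98185972 193.76377994]
 [  0.           0.           1.        ]] [-0.02478915  0.          0.          0.          0.        ] [[ 0.24260025  0.93855712  0.24547026  0.07635116]
 [ 0.97012106 -0.23386952 -0.06457689  0.59934921]
 [-0.00320109  0.25380224 -0.96725083  0.38202116]
 [ 0.          0.          0.          1.        ]]
```

View pics/scene0.png

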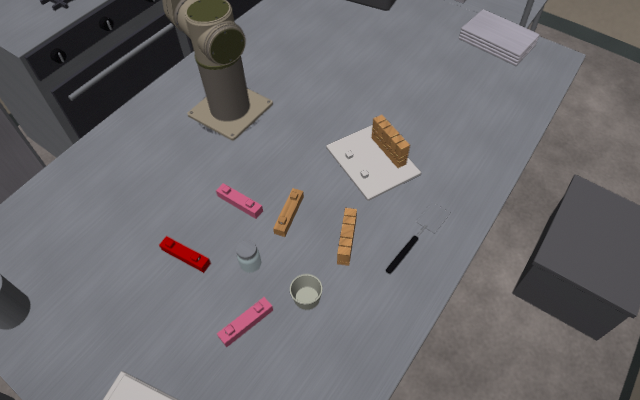

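View pics/top0.png

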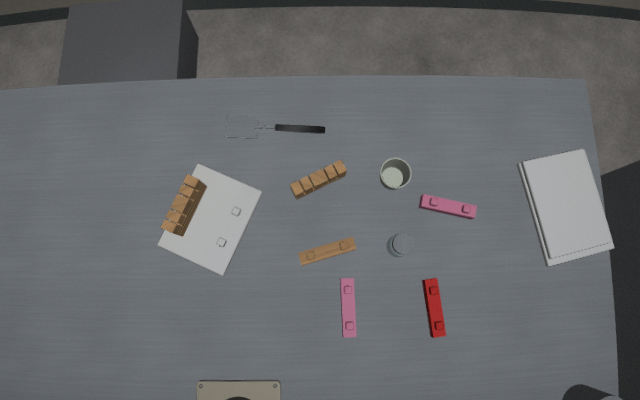

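View pics/wrist0.png

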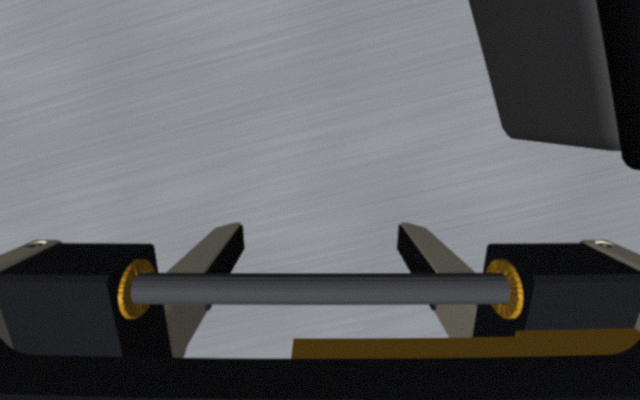

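The scene picture shows the wooden spacer at about (289,212), the fence at (346,236), and the board at (373,160) with its bare studs at (349,154) and (365,174). In the top picture the spacer is at (327,251), the fence at (319,180), and the studs at (236,211) and (221,242). The pink and red bars are decoys. I'll enlarge these to measure them.

```bash
cat > crop.py <<'E'
import cv2,sys
def crop(src,dst,x0,y0,w,h,k):
    im=cv2.imread(src)[y0:y0+h,x0:x0+w]
    im=cv2.resize(im,None,fx=k,fy=k,interpolation=cv2.INTER_CUBIC)
    for i in range(0,w,10):
        cv2.line(im,(i*k,0),(i*k,6 if i%50 else 14),(0,255,0),1)
        if (x0+i)%20==0: cv2.putText(im,str(x0+i),(i*k+2,22),0,.4,(0,255,0),1)
    for i in range(0,h,10):
        cv2.line(im,(0,i*k),(6,i*k),(0,255,0),1)
        if (y0+i)%20==0: cv2.putText(im,str(y0+i),(8,i*k+4),0,.4,(0,255,0),1)
    cv2.imwrite(dst,im)
if __name__=="__main__":
    a=sys.argv; crop(a[1],a[2],*map(int,a[3:8]))
E
python3 crop.py pics/top0.png pics/t_a.png 155 155 110 120 5
python3 crop.py pics/top0.png pics/t_b.png 285 155 80 115 5
python3 crop.py pics/scene0.png pics/s_b.png 265 175 100 100 6
python3 crop.py pics/scene0.png pics/s_a.png 320 110 105 90 6
```

```text
(no output)
```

View pics/t_a.png

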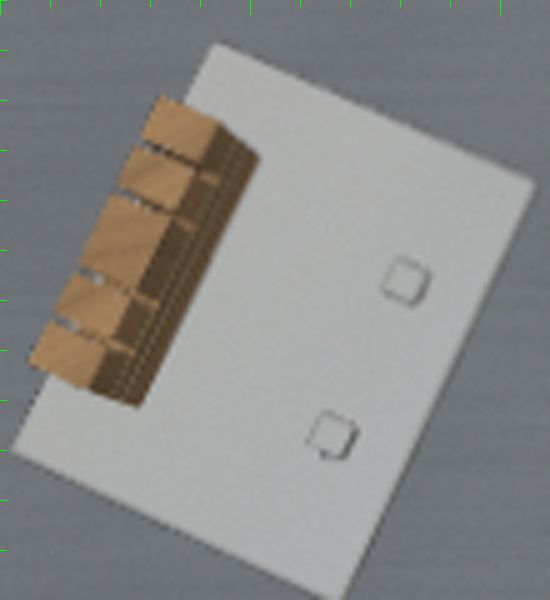

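View pics/t_b.png

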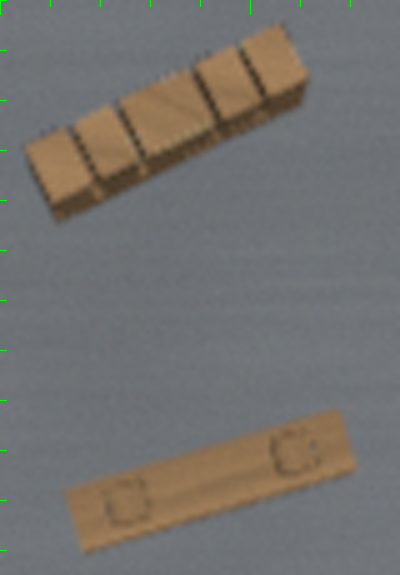

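View pics/s_b.png

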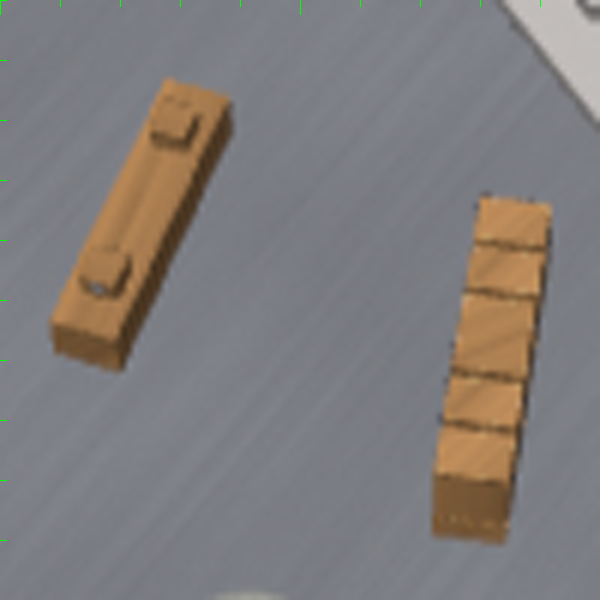

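View pics/s_a.png

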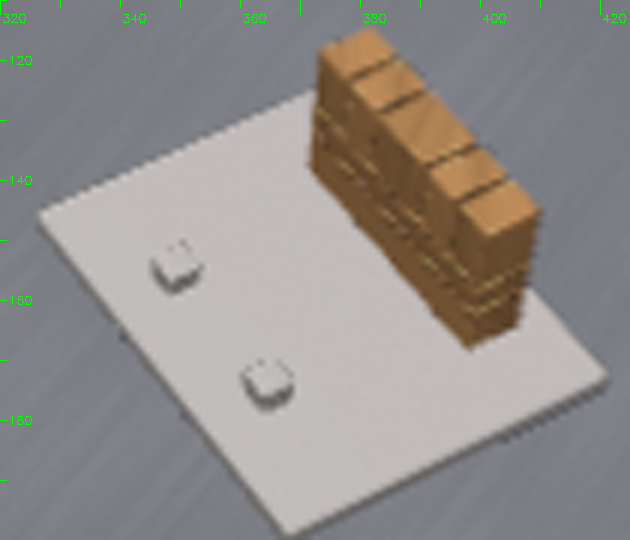

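```bash
cat > fit.py <<'E'
import numpy as np,cv2
from scipy.optimize import minimize,least_squares
from plant import robot
cams={n:robot.read_camera(n) for n in["scene","top"]}
def proj(c,P):
    Ti=np.linalg.inv(c["T"]); r,_=cv2.Rodrigues(Ti[:3,:3])
    return cv2.projectPoints(np.asarray(P,float),r,Ti[:3,3],c["intrinsics"],np.asarray(c["D"],float))[0].reshape(-1,2)
def pose(p,L):
    L=np.asarray(L,float);c,s=np.cos(p[2]),np.sin(p[2])
    return np.c_[p[0]+c*L[:,0]-s*L[:,1],p[1]+s*L[:,0]+c*L[:,1],L[:,2]]
def box(l,w,z0,z1): return [(x,y,z) for x in(-l/2,l/2) for y in(-w/2,w/2) for z in(z0,z1)]
def mask(img):
    hsv=cv2.cvtColor(cv2.GaussianBlur(img,(0,0),.6),cv2.COLOR_BGR2HSV)
    m=(hsv[...,0]>=7)&(hsv[...,0]<=22)&(hsv[...,1]>85)&(hsv[...,2]>30)
    return m.astype(np.uint8)
S=4
def cost(p,shapes,names,rois,masks):
    tot=0
    for n in names:
        x0,y0,w,h=rois[n]; im=np.zeros((h*S,w*S),np.uint8)
        for L in shapes:
            q=(proj(cams[n],pose(p,L))-[x0,y0]+.5)*S
            cv2.fillConvexPoly(im,cv2.convexHull(np.round(q*16).astype(np.int32)),255,shift=4)
        a=cv2.resize(im,(w,h),interpolation=cv2.INTER_AREA)/255.
        b=masks[n][y0:y0+h,x0:x0+w]
        tot+=np.abs(a-b).sum()
    return tot
def fit(p0,shapes,names,rois):
    masks={n:cv2.morphologyEx(mask(cams[n]["pixels"]),cv2.MORPH_CLOSE,np.ones((3,3))) for n in names}
    f=lambda p:cost([p[0],p[1],p[2]/5],shapes,names,rois,masks)
    b=None
    x=np.array([p0[0],p0[1],p0[2]*5]);
    for st in(.02,.006,.003):
        r=minimize(f,x,method="Nelder-Mead",options=dict(initial_simplex=np.vstack([x]+[x+st*np.eye(3)[i]*(3 if i==2 else 1) for i in range(3)]),xatol=1e-5,fatol=.01)); x=r.x
    return np.array([x[0],x[1],x[2]/5]),r.fun
def ray(n,uv,z):
    c=cams[n];u=cv2.undistortPoints(np.array([[uv]],float),c["intrinsics"],np.asarray(c["D"],float))[0,0]
    d=c["T"][:3,:3]@[u[0],u[1],1];o=c["T"][:3,3];return o+d*(z-o[2])/d[2]
E
python3 - <<'E'
from fit import *
cv=lambda x0,y0,k,P:[((x+.5)/k-.5+x0,(y+.5)/k-.5+y0) for x,y in P]
# board
T=cv(155,155,5,[(215,42),(537,183),(342,600),(12,452)]);TL=[(.125,.1,.015),(.125,-.1,.015),(-.125,-.1,.015),(-.125,.1,.015)]
Sx=cv(320,110,6,[(290,535),(607,375),(40,215)]);SL=[(.125,-.1,.015),(.125,.1,.015),(-.125,-.1,.015)]
for use in("t","s","ts"):
    def f(p):
        o=[]
        if "t" in use:o.append(proj(cams["top"],pose(p,TL))-T)
        if "s" in use:o.append(proj(cams["scene"],pose(p,SL))-Sx)
        return np.vstack(o).ravel()
    r=least_squares(f,[.4,.1,-.4]);print("board",use,r.x,np.round(r.fun,1))
    print(" seat",pose(r.x,[(0,-.06,.015)])[0])
    if use=="ts":
        for sx in(.045,-.045): print(" stud px",proj(cams["top"],pose(r.x,[(sx,-.06,.029)])),proj(cams["scene"],pose(r.x,[(sx,-.06,.029)])))
rois=dict(spacer=dict(top=(285,230,85,45),scene=(260,180,55,65)),fence=dict(top=(280,150,80,60),scene=(325,200,45,75)))
shp=dict(spacer=[box(.15,.034,0,.03)]+[[(x+sx,y,z) for x,y,z in box(.02,.02,.03,.040)+box(.012,.012,.04,.044)] for sx in(.045,-.045)],fence=[box(.15,.034,0,.06)])
g=dict(spacer=ray("top",(327,251),.03),fence=ray("top",(319,178),.06))
for o in shp:
    for ns in(["top"],["scene"],["top","scene"]):
        best=min((fit([g[o][0],g[o][1],a],shp[o],ns,rois[o]) for a in(-1.2,-1.5,-1.8)),key=lambda t:t[1]); print(o,ns,best)
print("jar",ray("top",(402,245),.08),"tub",ray("top",(396,172),.06))
E
```

```text
board t [ 0.53110793  0.0755991  -0.43125428] [-0.4 -1.   0.7 -0.6  0.1  1.4 -0.4  0.1]
 seat [0.5060273  0.02109257 0.015     ]
board s [ 0.53499898  0.0742455  -0.43509498] [-0.1  0.3  1.1  0.1 -0.9 -0.6]
 seat [0.50970919 0.0198357  0.015     ]
board ts [ 0.5323165   0.07537206 -0.43087233] [-0.4 -1.4  0.8 -1.1  0.2  0.9 -0.3 -0.4 -0.5 -0.4  0.5 -0.7 -1.5 -1. ]
 seat [0.50725668 0.02085596 0.015     ]
 stud px [[235.91383527 210.17347762]] [[364.22356017 171.94265332]]
 stud px [[221.3642696  241.17166882]] [[348.54199633 152.78578643]]
spacer ['top'] (array([ 0.43825762, -0.23649192, -1.28598029]), np.float64(104.2470588235294))
spacer ['scene'] (array([ 0.43764545, -0.23702287, -1.28734391]), np.float64(61.21176470588236))
spacer ['top', 'scene'] (array([ 0.4377463 , -0.23721226, -1.28349992]), np.float64(163.39607843137256))
fence ['top'] (array([ 0.62763636, -0.21622786, -1.1086539 ]), np.float64(136.21960784313725))
fence ['scene'] (array([ 0.62789317, -0.21823922, -1.11770244]), np.float64(60.28235294117648))
fence ['top', 'scene'] (array([ 0.62784578, -0.21824814, -1.11704206]), np.float64(199.64313725490197))
jar [ 0.44393233 -0.42398516  0.08      ] tub [ 0.63735247 -0.42204383  0.06      ]
```

```bash
python3 - <<'E'
from fit import *
ps=dict(spacer=[.4377,-.2372,-1.284],fence=[.6278,-.2182,-1.117])
h={"spacer":.03,"fence":.06}
B=[.5323,.0754,-.4309]
R=dict(top=(150,150,215,125),scene=(260,105,165,175))
out=[]
for n in R:
    x0,y0,w,hh=R[n];k=5 if n=="top" else 3
    k=3
    im=cv2.resize(cams[n]["pixels"][y0:y0+hh,x0:x0+w],None,fx=k,fy=k,interpolation=cv2.INTER_CUBIC)
    def poly(p,L,col):
        q=(proj(cams[n],pose(p,L))-[x0,y0]+.5)*k-.5
        cv2.polylines(im,[np.round(q*16).astype(np.int32)],True,col,1,cv2.LINE_AA,4)
    rect=lambda l,w,z,cx=0,cy=0:[(cx+a*l/2,cy+b*w/2,z) for a,b in((1,1),(1,-1),(-1,-1),(-1,1))]
    for o in ps:
        for z in(0,h[o]): poly(ps[o],rect(.15,.034,z),(255,255,0))
    for sx in(.045,-.045):
        poly(ps["spacer"],rect(.012,.012,.044,sx),(0,255,0)); poly(B,rect(.012,.012,.029,sx,-.06),(0,0,255))
    poly(B,rect(.25,.2,.015),(0,0,255));poly(B,rect(.25,.2,.0),(0,255,255));poly(B,rect(.15,.034,.105,0,.06),(0,0,255))
    cv2.imwrite(f"pics/ov_{n}.png",im)
E
```

```text
(no output)
```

View pics/ov_top.png

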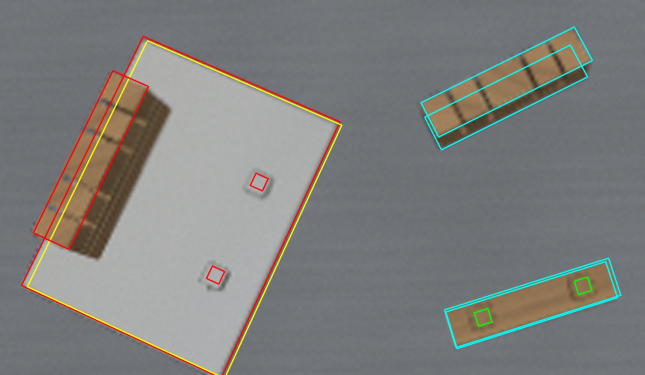

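View pics/ov_scene.png

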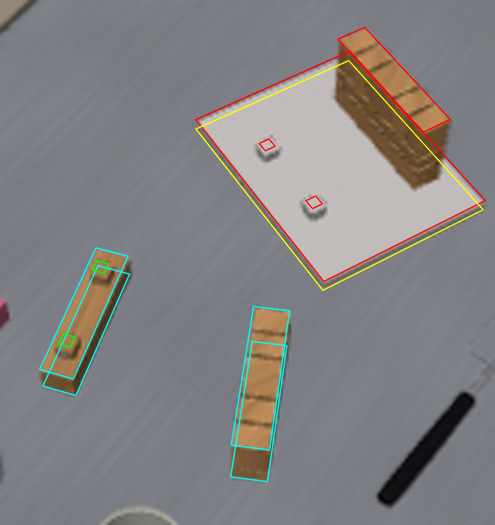

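The overlays fit the spacer and fence well. The board outline is about 1 px off, so I'll refine it with the wrist camera on the way. Next, a motion planner helper.

```bash
cat > plan.py <<'E'
import numpy as np,sys,json
from scipy.spatial.transform import Rotation as R
from plant import robot
def Rd(yaw): # tool z down, tool x at yaw
    x=np.array([np.cos(yaw),np.sin(yaw),0]);z=np.array([0,0,-1.]);return np.c_[x,np.cross(z,x),z]
def plan(p,yaw,n,dec=3,show=True):
    s=robot.read_state(); p0=s["tool_pos"];R0=R.from_rotvec(s["orientation"]);R1=R.from_matrix(Rd(yaw))
    w=(R0.inv()*R1).as_rotvec(); p=np.asarray(p,float)
    sl=[];
    for i in range(n):
        Ra=R0*R.from_rotvec(w*i/n)
        sl.append(dict(slide=np.round(Ra.inv().apply((p-p0)/n)/.4,dec).tolist(),turn=np.round(w/n/.5,dec).tolist()))
    m=np.linalg.norm(p-p0)/n*1000; t=np.degrees(np.linalg.norm(w)/n)
    print(f"t={s['t']:.2f} per row {m:.1f}mm {t:.2f}deg", "TOO FAST" if m>41.7 or t>7.16 else "")
    z=dict(slide=[0,0,0],turn=[0,0,0])
    while len(sl)%5: sl.append(z)
    for i in range(0,len(sl),5): print(json.dumps(sl[i:i+5]))
if __name__=="__main__":
    a=[float(x) for x in sys.argv[1:6]];plan(a[:3],a[3],int(a[4]),int(sys.argv[6]) if len(sys.argv)>6 else 3)
E
python3 plan.py .561 -.004 .33 1.14 20
```

```text
t=0.35 per row 36.1mm 0.53deg 
[{"slide": [-0.058, 0.068, 0.009], "turn": [0.0, 0.0, 0.019]}, {"slide": [-0.058, 0.069, 0.009], "turn": [0.0, 0.0, 0.019]}, {"slide": [-0.057, 0.069, 0.009], "turn": [0.0, 0.0, 0.019]}, {"slide": [-0.057, 0.07, 0.009], "turn": [0.0, 0.0, 0.019]}, {"slide": [-0.056, 0.07, 0.009], "turn": [0.0, 0.0, 0.019]}]
[{"slide": [-0.055, 0.071, 0.009], "turn": [0.0, 0.0, 0.019]}, {"slide": [-0.055, 0.071, 0.009], "turn": [0.0, 0.0, 0.019]}, {"slide": [-0.054, 0.072, 0.009], "turn": [0.0, 0.0, 0.019]}, {"slide": [-0.053, 0.072, 0.009], "turn": [0.0, 0.0, 0.019]}, {"slide": [-0.053, 0.073, 0.009], "turn": [0.0, 0.0, 0.019]}]
[{"slide": [-0.052, 0.073, 0.009], "turn": [0.0, 0.0, 0.019]}, {"slide": [-0.051, 0.074, 0.009], "turn": [0.0, 0.0, 0.019]}, {"slide": [-0.051, 0.074, 0.009], "turn": [0.0, 0.0, 0.019]}, {"slide": [-0.05, 0.075, 0.009], "turn": [0.0, 0.0, 0.019]}, {"slide": [-0.049, 0.075, 0.009], "turn": [0.0, 0.0, 0.019]}]
[{"slide": [-0.048, 0.076, 0.009], "turn": [0.0, 0.0, 0.019]}, {"slide": [-0.048, 0.076, 0.009], "turn": [0.0, 0.0, 0.019]}, {"slide": [-0.047, 0.077, 0.009], "turn": [0.0, 0.0, 0.019]}, {"slide": [-0.046, 0.077, 0.009], "turn": [0.0, 0.0, 0.019]}, {"slide": [-0.046, 0.077, 0.009], "turn": [0.0, 0.0, 0.019]}]
```

>>> {"method": "arm_command", "body": {
  "motion": [
    {"slide": [-0.058, 0.068, 0.009], "turn": [0, 0, 0.019]},
    {"slide": [-0.058, 0.069, 0.009], "turn": [0, 0, 0.019]},
    {"slide": [-0.057, 0.069, 0.009], "turn": [0, 0, 0.019]},
    {"slide": [-0.057, 0.07, 0.009], "turn": [0, 0, 0.019]},
    {"slide": [-0.056, 0.07, 0.009], "turn": [0, 0, 0.019]}
  ],
  "gripper": 100
}}

```text
t: 0.77
tool_pos: [0.2497, 0.4342, 0.3865]
orientation: [2.521, 1.874, 0.0]
force: [1.2, 0.4, 0.7]
opening: 0.093
```

>>> {"method": "arm_command", "body": {
  "motion": [
    {"slide": [-0.055, 0.071, 0.009], "turn": [0, 0, 0.019]},
    {"slide": [-0.055, 0.071, 0.009], "turn": [0, 0, 0.019]},
    {"slide": [-0.054, 0.072, 0.009], "turn": [0, 0, 0.019]},
    {"slide": [-0.053, 0.072, 0.009], "turn": [0, 0, 0.019]},
    {"slide": [-0.053, 0.073, 0.009], "turn": [0, 0, 0.019]}
  ]
}}

```text
t: 1.18
tool_pos: [0.3534, 0.2872, 0.3688]
orientation: [2.565, 1.814, 0.001]
force: [0.3, -0.2, 0.4]
opening: 0.093
```

>>> {"method": "arm_command", "body": {
  "motion": [
    {"slide": [-0.052, 0.073, 0.009], "turn": [0, 0, 0.019]},
    {"slide": [-0.051, 0.074, 0.009], "turn": [0, 0, 0.019]},
    {"slide": [-0.051, 0.074, 0.009], "turn": [0, 0, 0.019]},
    {"slide": [-0.05, 0.075, 0.009], "turn": [0, 0, 0.019]},
    {"slide": [-0.049, 0.075, 0.009], "turn": [0, 0, 0.019]}
  ]
}}

```text
t: 1.6
tool_pos: [0.4569, 0.1402, 0.3508]
orientation: [2.608, 1.752, 0.001]
force: [0.9, -0.7, -0.3]
opening: 0.0933
```

>>> {"method": "arm_command", "body": {
  "motion": [
    {"slide": [-0.048, 0.076, 0.009], "turn": [0, 0, 0.019]},
    {"slide": [-0.048, 0.076, 0.009], "turn": [0, 0, 0.019]},
    {"slide": [-0.047, 0.077, 0.009], "turn": [0, 0, 0.019]},
    {"slide": [-0.046, 0.077, 0.009], "turn": [0, 0, 0.019]},
    {"slide": [-0.046, 0.077, 0.009], "turn": [0, 0, 0.019]}
  ]
}}

```text
t: 2.02
tool_pos: [0.5606, -0.0068, 0.3327]
orientation: [2.649, 1.689, 0.001]
force: [1.3, 0.8, 0.2]
opening: 0.0929
```

```bash
python3 - <<'E'
from plant import robot
import cv2,numpy as np,pickle
c=robot.read_camera("wrist");pickle.dump(c,open("w1.pkl","wb"));cv2.imwrite("pics/w1.png",c["pixels"])
s=robot.read_state();print(s["tool_pos"],s["orientation"],s["t"])
E
```

```text
[ 0.56270517 -0.01133088  0.33172541] [ 2.64891165e+00  1.68320807e+00 -8.32432272e-04] 2.0667
```

View pics/w1.png

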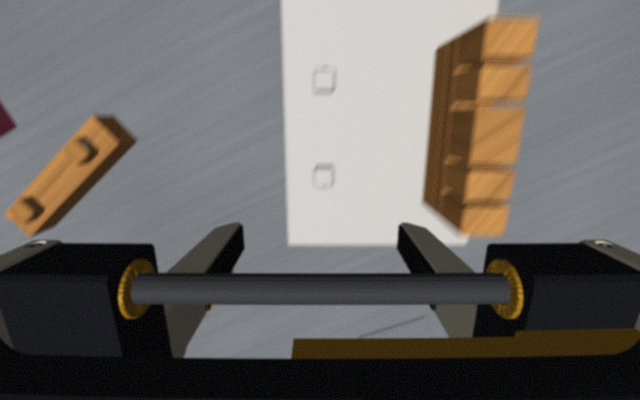

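```bash
python3 crop.py pics/w1.png pics/w1c.png 270 0 200 250 3; python3 crop.py pics/w1.png pics/w1d.png 300 55 50 145 4
```

```text
(no output)
```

View pics/w1d.png

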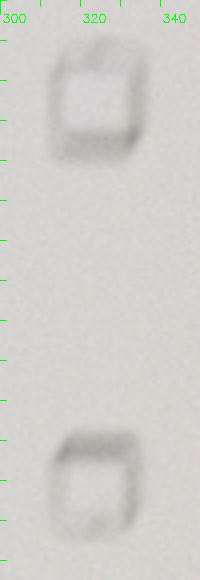

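```bash
python3 - <<'E'
import pickle,numpy as np,cv2
c=pickle.load(open("w1.pkl","rb"))
def ray(c,uv,z):
    u=cv2.undistortPoints(np.array([[uv]],float),c["intrinsics"],np.asarray(c["D"],float))[0,0]
    d=c["T"][:3,:3]@[u[0],u[1],1];o=c["T"][:3,3];return o+d*(z-o[2])/d[2]
A=ray(c,(323.7,79.9),.029);B=ray(c,(323.3,177.2),.029);d=B-A
print("wrist",A,B,np.linalg.norm(d),np.arctan2(d[1],d[0]),(A+B)/2, c["T"][:3,3])
from plant import robot
t=robot.read_camera("top");s=robot.read_camera("scene")
cv=lambda x0,y0,k,x,y:((x+.5)/k-.5+x0,(y+.5)/k-.5+y0)
A=ray(t,cv(155,155,5,331,433),.029);B=ray(t,cv(155,155,5,404,279),.029);d=B-A
print("top",np.linalg.norm(d),np.arctan2(d[1],d[0]),(A+B)/2)
A=ray(s,cv(320,110,6,179,259),.029);B=ray(s,cv(320,110,6,270,376),.029);d=B-A
print("scene",np.linalg.norm(d),np.arctan2(d[1],d[0]),(A+B)/2)
E
python3 plan.py .4377 -.2372 .33 .287 8
```

```text
wrist [0.46877399 0.03908601 0.029     ] [0.54940607 0.00139935 0.029     ] 0.08900458294455224 -0.43722128238299585 [0.50909003 0.02024268 0.029     ] [0.49612317 0.02334871 0.31083092]
top 0.08957285110327382 -0.4346777879395124 [0.50693739 0.02228527 0.029     ]
scene 0.09030540858980826 -0.4547375225595899 [0.50912435 0.02149594 0.029     ]
t=2.17 per row 32.6mm 6.06deg 
[{"slide": [-0.081, -0.004, 0.001], "turn": [-0.0, 0.0, 0.211]}, {"slide": [-0.081, 0.004, 0.001], "turn": [-0.0, 0.0, 0.211]}, {"slide": [-0.08, 0.013, 0.001], "turn": [-0.0, 0.0, 0.211]}, {"slide": [-0.079, 0.021, 0.001], "turn": [-0.0, 0.0, 0.211]}, {"slide": [-0.076, 0.03, 0.001], "turn": [-0.0, 0.0, 0.211]}]
[{"slide": [-0.072, 0.037, 0.001], "turn": [-0.0, 0.0, 0.211]}, {"slide": [-0.068, 0.045, 0.001], "turn": [-0.0, 0.0, 0.211]}, {"slide": [-0.063, 0.052, 0.001], "turn": [-0.0, 0.0, 0.211]}, {"slide": [0, 0, 0], "turn": [0, 0, 0]}, {"slide": [0, 0, 0], "turn": [0, 0, 0]}]
```

```bash
python3 plan.py .455 -.295 .32 .287 9
```

```text
t=2.17 per row 34.1mm 5.38deg 
[{"slide": [-0.085, 0.007, 0.003], "turn": [-0.0, 0.0, 0.188]}, {"slide": [-0.084, 0.015, 0.003], "turn": [-0.0, 0.0, 0.188]}, {"slide": [-0.082, 0.023, 0.003], "turn": [-0.0, 0.0, 0.188]}, {"slide": [-0.079, 0.031, 0.003], "turn": [-0.0, 0.0, 0.188]}, {"slide": [-0.076, 0.038, 0.003], "turn": [-0.0, 0.0, 0.188]}]
[{"slide": [-0.072, 0.045, 0.003], "turn": [-0.0, 0.0, 0.188]}, {"slide": [-0.068, 0.052, 0.003], "turn": [-0.0, 0.0, 0.188]}, {"slide": [-0.063, 0.058, 0.003], "turn": [-0.0, 0.0, 0.188]}, {"slide": [-0.057, 0.063, 0.003], "turn": [-0.0, 0.0, 0.188]}, {"slide": [0, 0, 0], "turn": [0, 0, 0]}]
```

>>> {"method": "arm_command", "body": {
  "motion": [
    {"slide": [-0.085, 0.007, 0.003], "turn": [0, 0, 0.188]},
    {"slide": [-0.084, 0.015, 0.003], "turn": [0, 0, 0.188]},
    {"slide": [-0.082, 0.023, 0.003], "turn": [0, 0, 0.188]},
    {"slide": [-0.079, 0.031, 0.003], "turn": [0, 0, 0.188]},
    {"slide": [-0.076, 0.038, 0.003], "turn": [0, 0, 0.188]}
  ]
}}

```text
t: 2.58
tool_pos: [0.5008, -0.1651, 0.327]
orientation: [2.97, 1.022, 0.001]
force: [-0.2, -0.9, -0.7]
opening: 0.0931
```

>>> {"method": "arm_command", "body": {
  "motion": [
    {"slide": [-0.072, 0.045, 0.003], "turn": [0, 0, 0.188]},
    {"slide": [-0.068, 0.052, 0.003], "turn": [0, 0, 0.188]},
    {"slide": [-0.063, 0.058, 0.003], "turn": [0, 0, 0.188]},
    {"slide": [-0.057, 0.063, 0.003], "turn": [0, 0, 0.188]},
    {"slide": [0, 0, 0], "turn": [0, 0, 0]}
  ]
}}

```text
t: 3.0
tool_pos: [0.4532, -0.2966, 0.3222]
orientation: [3.109, 0.44, -0.001]
force: [0.7, 0.2, -0.1]
opening: 0.0928
```

```bash
python3 - <<'E'
from plant import robot
import cv2,numpy as np,pickle
s=robot.read_state();print(s["tool_pos"],s["orientation"],s["t"])
c=robot.read_camera("wrist");pickle.dump(c,open("w2.pkl","wb"));cv2.imwrite("pics/w2.png",c["pixels"])
E
```

```text
[ 0.45320194 -0.29664767  0.32220591] [ 3.10852818e+00  4.40278720e-01 -1.00087009e-03] 3.0
```

View pics/w2.png

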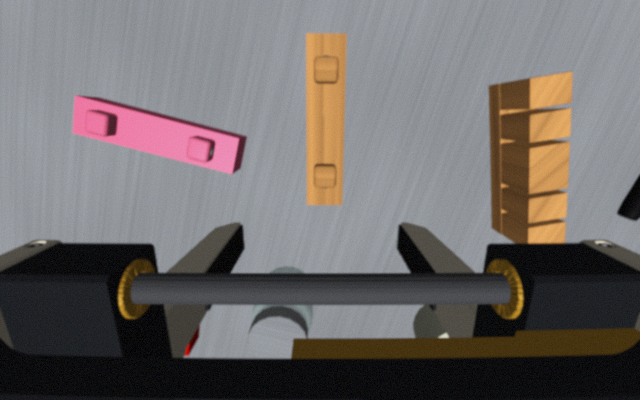

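```bash
python3 crop.py pics/w2.png pics/w2c.png 295 25 60 190 3;python3 crop.py pics/w2.png pics/w2d.png 480 60 100 190 3; python3 - <<'E'
import cv2,numpy as np
a=cv2.imread("pics/w2c.png");b=cv2.imread("pics/w2d.png");cv2.imwrite("pics/w2e.png",np.hstack([a,b]))
E
```

```text
(no output)
```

View pics/w2e.png

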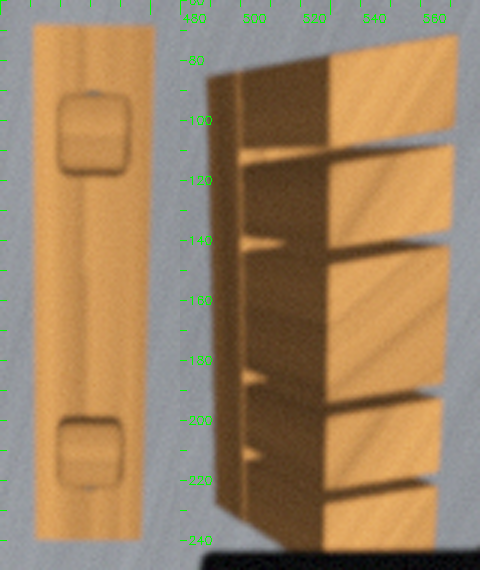

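```bash
python3 - <<'E'
import pickle,numpy as np,cv2
c=pickle.load(open("w2.pkl","rb"))
def ray(c,uv,z):
    u=cv2.undistortPoints(np.array([[uv]],float),c["intrinsics"],np.asarray(c["D"],float))[0,0]
    d=c["T"][:3,:3]@[u[0],u[1],1];o=c["T"][:3,3];return o+d*(z-o[2])/d[2]
cv=lambda x0,y0,k,x,y:((x+.5)/k-.5+x0,(y+.5)/k-.5+y0)
P=[ray(c,cv(295,25,3,*p),.03)[:2] for p in((34,25),(155,25),(140,540),(38,540))]
m=np.mean(P,0);d=(P[3]+P[2])/2-(P[0]+P[1])/2
print("spacer",m,np.linalg.norm(d),np.arctan2(d[1],d[0]),np.linalg.norm(P[0]-P[1]),np.linalg.norm(P[2]-P[3]))
Q=[ray(c,cv(480,60,3,*p),.06)[:2] for p in((150,57),(278,35),(147,255),(144,404),(264,386),(270,242))]
d=Q[3]-Q[0];y=np.arctan2(d[1],d[0]);print("fence yaw",y,"w",np.linalg.norm(Q[1]-Q[0]))
u=np.array([np.cos(y),np.sin(y)]);e=(Q[0]+Q[1])/2+u*.075;mid=np.mean(Q[2:],0)
print("fence from end",e,"from middle",mid)
E
python3 plan.py .4380 -.2370 .22 .287 5

```

```text
spacer [ 0.43893028 -0.23555894] 0.1490385533830156 -1.2964229848956723 0.033517785589221305 0.032453955629497835
fence yaw -1.1325311102131412 w 0.033375194982809164
fence from end [ 0.62676782 -0.21761064] from middle [ 0.62627149 -0.21576059]
t=3.05 per row 23.7mm 0.01deg 
[{"slide": [0.0, -0.03, 0.051], "turn": [0.0, 0.0, -0.0]}, {"slide": [0.0, -0.03, 0.051], "turn": [0.0, 0.0, -0.0]}, {"slide": [0.0, -0.03, 0.051], "turn": [0.0, 0.0, -0.0]}, {"slide": [0.0, -0.03, 0.051], "turn": [0.0, 0.0, -0.0]}, {"slide": [0.0, -0.03, 0.051], "turn": [0.0, 0.0, -0.0]}]
```

```bash
python3 plan.py .4382 -.2366 .20 .281 5
```

```text
t=3.05 per row 27.2mm 0.06deg 
[{"slide": [0.001, -0.03, 0.061], "turn": [0.0, 0.0, 0.002]}, {"slide": [0.001, -0.03, 0.061], "turn": [0.0, 0.0, 0.002]}, {"slide": [0.001, -0.03, 0.061], "turn": [0.0, 0.0, 0.002]}, {"slide": [0.0, -0.03, 0.061], "turn": [0.0, 0.0, 0.002]}, {"slide": [0.0, -0.03, 0.061], "turn": [0.0, 0.0, 0.002]}]
```

>>> {"method": "arm_command", "body": {
  "motion": [
    {"slide": [0.001, -0.03, 0.061], "turn": [0, 0, 0.002]},
    {"slide": [0.001, -0.03, 0.061], "turn": [0, 0, 0.002]},
    {"slide": [0.001, -0.03, 0.061], "turn": [0, 0, 0.002]},
    {"slide": [0, -0.03, 0.061], "turn": [0, 0, 0.002]},
    {"slide": [0, -0.03, 0.061], "turn": [0, 0, 0.002]}
  ]
}}

```text
t: 3.47
tool_pos: [0.4394, -0.2331, 0.1992]
orientation: [-3.109, -0.451, -0.001]
force: [-0.5, 0.2, 0.6]
opening: 0.0932
```

```bash
python3 - <<'E'
from plant import robot
import cv2
c=robot.read_camera("wrist");cv2.imwrite("pics/w3.png",c["pixels"])
E
python3 plan.py .4382 -.2366 .1925 .281 2 4
```

```text
t=3.52 per row 3.4mm 0.32deg 
[{"slide": [-0.0005, 0.0083, 0.0014], "turn": [-0.0073, 0.0046, 0.0072]}, {"slide": [-0.0005, 0.0083, 0.0014], "turn": [-0.0073, 0.0046, 0.0072]}, {"slide": [0, 0, 0], "turn": [0, 0, 0]}, {"slide": [0, 0, 0], "turn": [0, 0, 0]}, {"slide": [0, 0, 0], "turn": [0, 0, 0]}]
```

View pics/w3.png

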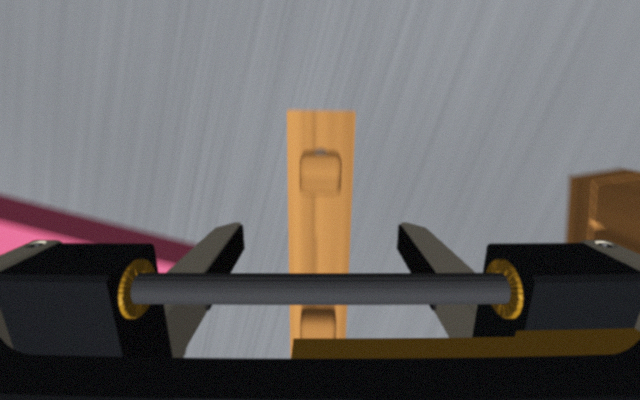

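The spacer sits centred between the open fingers at column 321. I'll settle, then recheck before closing.

>>> {"method": "arm_command", "body": {
  "motion": [
    {"slide": [0, 0.002, 0.004], "turn": [0, 0, 0]},
    {"slide": [0, 0.002, 0.004], "turn": [0, 0, 0]},
    {"slide": [0, 0, 0], "turn": [0, 0, 0]},
    {"slide": [0, 0, 0], "turn": [0, 0, 0]},
    {"slide": [0, 0, 0], "turn": [0, 0, 0]}
  ]
}}

```text
t: 3.93
tool_pos: [0.4405, -0.2378, 0.1984]
orientation: [3.108, 0.446, 0.003]
force: [-0.6, 0.4, 0.1]
opening: 0.0928
```

```bash
python3 plan.py .4382 -.2366 .1925 .281 2 4
```

```text
t=3.93 per row 3.2mm 0.14deg 
[{"slide": [-0.0024, -0.0022, 0.0074], "turn": [0.0023, -0.0019, 0.0038]}, {"slide": [-0.0024, -0.0022, 0.0074], "turn": [0.0023, -0.0019, 0.0038]}, {"slide": [0, 0, 0], "turn": [0, 0, 0]}, {"slide": [0, 0, 0], "turn": [0, 0, 0]}, {"slide": [0, 0, 0], "turn": [0, 0, 0]}]
```

>>> {"method": "arm_command", "body": {
  "motion": [
    {"slide": [-0.0024, -0.0022, 0.0074], "turn": [0, 0, 0.0038]},
    {"slide": [-0.0024, -0.0022, 0.0074], "turn": [0, 0, 0.0038]},
    {"slide": [0, 0, 0], "turn": [0, 0, 0]},
    {"slide": [0, 0, 0], "turn": [0, 0, 0]},
    {"slide": [0, 0, 0], "turn": [0, 0, 0]}
  ]
}}

```text
t: 4.35
tool_pos: [0.4372, -0.2358, 0.1907]
orientation: [-3.11, -0.44, 0.0]
force: [0.5, 0.1, 0.9]
opening: 0.0927
```

```bash
python3 plan.py .4382 -.2366 .1925 .281 2 4
```

```text
t=4.35 per row 1.1mm 0.01deg 
[{"slide": [0.0009, 0.0013, -0.0023], "turn": [-0.0003, 0.0002, 0.0001]}, {"slide": [0.0009, 0.0013, -0.0023], "turn": [-0.0003, 0.0002, 0.0001]}, {"slide": [0, 0, 0], "turn": [0, 0, 0]}, {"slide": [0, 0, 0], "turn": [0, 0, 0]}, {"slide": [0, 0, 0], "turn": [0, 0, 0]}]
```

>>> {"method": "arm_command", "body": {
  "motion": [
    {"slide": [0, 0, 0], "turn": [0, 0, 0]},
    {"slide": [0, 0, 0], "turn": [0, 0, 0]},
    {"slide": [0, 0, 0], "turn": [0, 0, 0]},
    {"slide": [0, 0, 0], "turn": [0, 0, 0]},
    {"slide": [0, 0, 0], "turn": [0, 0, 0]}
  ],
  "gripper": 0,
  "grip_force": 45
}}

```text
t: 4.77
tool_pos: [0.4374, -0.2358, 0.1909]
orientation: [3.111, 0.44, 0.0]
force: [0.1, 0.1, 0.3]
opening: 0.0642
```

>>> {"method": "arm_command", "body": {
  "motion": [
    {"slide": [0, 0, 0], "turn": [0, 0, 0]},
    {"slide": [0, 0, 0], "turn": [0, 0, 0]},
    {"slide": [0, 0, 0], "turn": [0, 0, 0]},
    {"slide": [0, 0, 0], "turn": [0, 0, 0]},
    {"slide": [0, 0, 0], "turn": [0, 0, 0]}
  ],
  "gripper": 0,
  "grip_force": 60
}}

```text
t: 5.18
tool_pos: [0.4374, -0.2358, 0.1908]
orientation: [3.111, 0.44, 0.0]
force: [0.5, 0.6, -0.7]
opening: 0.0335
```

```bash
python3 - <<'E'
from plant import robot
for i in range(2):
    s=robot.read_state();print(s["t"],s["tool_pos"],s["orientation"],s["opening"],s["force"])
    robot.read_camera("wrist")
E
python3 plan.py .4382 -.2366 .25 .281 2 4
```

```text
5.1833 [ 0.43736134 -0.23575483  0.19084815] [3.11057518e+00 4.40223164e-01 2.88700256e-04] 0.03348200462298462 [ 0.5422635   0.57947056 -0.70853476]
5.2333 [ 0.43734817 -0.23576835  0.19082923] [3.11057438e+00 4.40205209e-01 2.14373212e-04] 0.0333192416480556 [ 0.98207369 -0.68163166  0.01347716]
t=5.28 per row 29.6mm 0.01deg 
[{"slide": [0.0007, 0.0013, -0.0739], "turn": [0.0001, -0.0002, 0.0002]}, {"slide": [0.0007, 0.0013, -0.0739], "turn": [0.0001, -0.0002, 0.0002]}, {"slide": [0, 0, 0], "turn": [0, 0, 0]}, {"slide": [0, 0, 0], "turn": [0, 0, 0]}, {"slide": [0, 0, 0], "turn": [0, 0, 0]}]
```

>>> {"method": "arm_command", "body": {
  "motion": [
    {"slide": [0, 0, -0.05], "turn": [0, 0, 0]},
    {"slide": [0, 0, -0.06], "turn": [0, 0, 0]},
    {"slide": [0, 0, -0.04], "turn": [0, 0, 0]},
    {"slide": [0, 0, 0], "turn": [0, 0, 0]},
    {"slide": [0, 0, 0], "turn": [0, 0, 0]}
  ]
}}

```text
t: 5.7
tool_pos: [0.4376, -0.236, 0.2513]
orientation: [3.109, 0.44, 0.002]
force: [0.4, -0.1, -2.6]
opening: 0.0335
```

```bash
python3 - <<'E'
from plant import robot
s=robot.read_state();print(s["t"],s["tool_pos"],s["orientation"],s["opening"],s["force"])
E
python3 plan.py .507 .0215 .245 1.137 13 
```

```text
5.7 [ 0.43759507 -0.23600232  0.25130628] [3.10916595e+00 4.40062565e-01 2.20397600e-03] 0.033462313788300974 [ 0.43444806 -0.08964626 -2.59066215]
t=5.70 per row 20.5mm 3.77deg 
[{"slide": [0.027, -0.044, 0.001], "turn": [0.0, -0.0, -0.132]}, {"slide": [0.029, -0.042, 0.001], "turn": [0.0, -0.0, -0.132]}, {"slide": [0.032, -0.04, 0.001], "turn": [0.0, -0.0, -0.132]}, {"slide": [0.035, -0.038, 0.001], "turn": [0.0, -0.0, -0.132]}, {"slide": [0.037, -0.035, 0.001], "turn": [0.0, -0.0, -0.132]}]
[{"slide": [0.039, -0.033, 0.001], "turn": [0.0, -0.0, -0.132]}, {"slide": [0.041, -0.03, 0.001], "turn": [0.0, -0.0, -0.132]}, {"slide": [0.043, -0.027, 0.001], "turn": [0.0, -0.0, -0.132]}, {"slide": [0.045, -0.025, 0.001], "turn": [0.0, -0.0, -0.132]}, {"slide": [0.047, -0.022, 0.001], "turn": [0.0, -0.0, -0.132]}]
[{"slide": [0.048, -0.018, 0.001], "turn": [0.0, -0.0, -0.132]}, {"slide": [0.049, -0.015, 0.001], "turn": [0.0, -0.0, -0.132]}, {"slide": [0.05, -0.012, 0.001], "turn": [0.0, -0.0, -0.132]}, {"slide": [0, 0, 0], "turn": [0, 0, 0]}, {"slide": [0, 0, 0], "turn": [0, 0, 0]}]
```

Held: the force shows the spacer's weight. I'll carry it over the board.

>>> {"method": "arm_command", "body": {
  "motion": [
    {"slide": [0.027, -0.044, 0], "turn": [0, 0, -0.132]},
    {"slide": [0.029, -0.042, 0], "turn": [0, 0, -0.132]},
    {"slide": [0.032, -0.04, 0], "turn": [0, 0, -0.132]},
    {"slide": [0.035, -0.038, 0], "turn": [0, 0, -0.132]},
    {"slide": [0.037, -0.035, 0], "turn": [0, 0, -0.132]}
  ]
}}

```text
t: 6.12
tool_pos: [0.4633, -0.1355, 0.2486]
orientation: [-2.993, -0.949, 0.004]
force: [0.3, -0.4, -2.0]
opening: 0.0335
```

>>> {"method": "arm_command", "body": {
  "motion": [
    {"slide": [0.039, -0.033, 0], "turn": [0, 0, -0.132]},
    {"slide": [0.041, -0.03, 0], "turn": [0, 0, -0.132]},
    {"slide": [0.043, -0.027, 0], "turn": [0, 0, -0.132]},
    {"slide": [0.045, -0.025, 0], "turn": [0, 0, -0.132]},
    {"slide": [0.047, -0.022, 0], "turn": [0, 0, -0.132]}
  ]
}}

```text
t: 6.53
tool_pos: [0.4896, -0.0366, 0.2485]
orientation: [-2.796, -1.428, 0.004]
force: [0.0, -0.9, -0.8]
opening: 0.0338
```

>>> {"method": "arm_command", "body": {
  "motion": [
    {"slide": [0.048, -0.018, 0], "turn": [0, 0, -0.132]},
    {"slide": [0.049, -0.015, 0], "turn": [0, 0, -0.132]},
    {"slide": [0.05, -0.012, 0], "turn": [0, 0, -0.132]},
    {"slide": [0, 0, 0], "turn": [0, 0, 0]},
    {"slide": [0, 0, 0], "turn": [0, 0, 0]}
  ]
}}

```text
t: 6.95
tool_pos: [0.5059, 0.0224, 0.2488]
orientation: [-2.643, -1.695, 0.004]
force: [-0.3, 0.7, -1.6]
opening: 0.0333
```

>>> {"method": "arm_command", "body": {
  "motion": [
    {"slide": [0, 0, 0], "turn": [0, 0, 0]},
    {"slide": [0, 0, 0], "turn": [0, 0, 0]},
    {"slide": [0, 0, 0], "turn": [0, 0, 0]},
    {"slide": [0, 0, 0], "turn": [0, 0, 0]},
    {"slide": [0, 0, 0], "turn": [0, 0, 0]}
  ]
}}

```text
t: 7.37
tool_pos: [0.5066, 0.0211, 0.2508]
orientation: [2.646, 1.693, 0.0]
force: [-0.7, 0.3, -1.5]
opening: 0.0336
```

```bash
python3 - <<'E'
from plant import robot
import pickle,cv2
s=robot.read_state();print(s["t"],s["tool_pos"],s["orientation"],s["opening"],s["force"])
c={n:robot.read_camera(n) for n in("wrist","top","scene")}
pickle.dump(c,open("c4.pkl","wb"))
for n in c: cv2.imwrite(f"pics/{n}4.png",c[n]["pixels"])
E
python3 plan.py .507 .0215 .228 1.137 2 4
python3 crop.py pics/top4.png pics/t4c.png 155 155 110 120 4
python3 crop.py pics/scene4.png pics/s4c.png 320 110 105 90 6
```

```text
7.3667 [0.50655782 0.0210997  0.25083384] [2.64648909e+00 1.69265125e+00 3.14479615e-05] 0.03356358787054119 [-0.72721228  0.31871132 -1.53193906]
t=7.52 per row 11.5mm 0.05deg 
[{"slide": [0.0003, 0.0004, 0.0286], "turn": [0.0002, -0.0, 0.0017]}, {"slide": [0.0003, 0.0004, 0.0286], "turn": [0.0002, -0.0, 0.0017]}, {"slide": [0, 0, 0], "turn": [0, 0, 0]}, {"slide": [0, 0, 0], "turn": [0, 0, 0]}, {"slide": [0, 0, 0], "turn": [0, 0, 0]}]
```

View pics/wrist4.png

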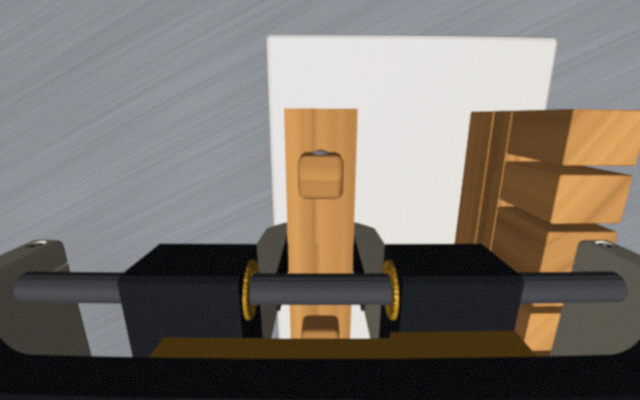

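View pics/s4c.png

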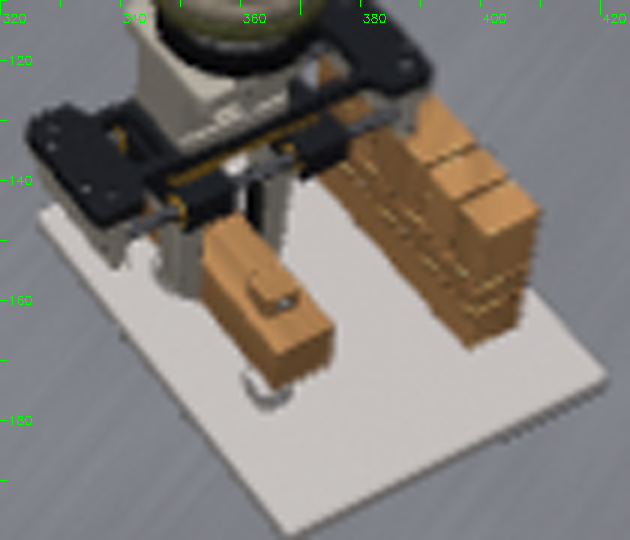

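```bash
python3 crop.py pics/wrist4.png pics/w4c.png 255 20 115 230 3; python3 crop.py pics/wrist4.png pics/w4d.png 255 25 315 100 2
```

```text
(no output)
```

View pics/w4c.png

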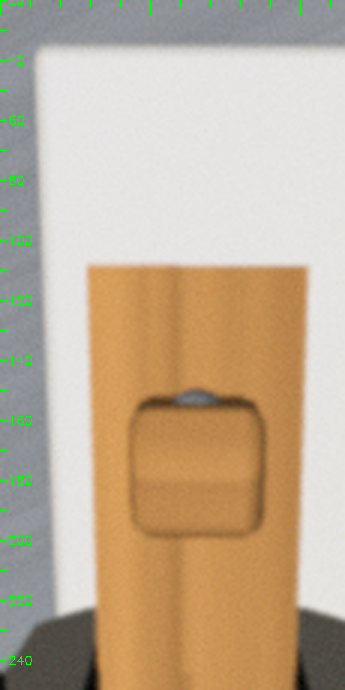

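View pics/w4d.png

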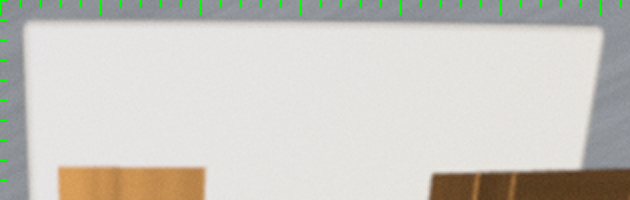

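```bash
python3 - <<'E'
import pickle,numpy as np,cv2
c=pickle.load(open("c4.pkl","rb"))["wrist"]
def ray(c,uv,z):
    u=cv2.undistortPoints(np.array([[uv]],float),c["intrinsics"],np.asarray(c["D"],float))[0,0]
    d=c["T"][:3,:3]@[u[0],u[1],1];o=c["T"][:3,3];return (o+d*(z-o[2])/d[2])[:2]
cv=lambda x0,y0,k,x,y:((x+.5)/k-.5+x0,(y+.5)/k-.5+y0)
zt=.2508-.1908+.03
TCP=np.array([.50656,.0211]);ty=1.1394;  # yaw from rotvec
ty=2*np.arctan2(1.69265,2.64649);X=np.array([np.cos(ty),np.sin(ty)]);Y=np.array([np.sin(ty),-np.cos(ty)])
def loc(p): return np.round(np.array([(p-TCP)@X,(p-TCP)@Y])*1000,2)
print("yaw",ty)
E=[loc(ray(c,cv(255,25,2,*p),.015)) for p in((40,21),(300,24.5),(590,28))];print("board -x edge",E)
F=[loc(ray(c,cv(255,20,3,*p),.015)) for p in((39,100),(57,600))];print("board -y edge",F)
print("spacer end",[loc(ray(c,cv(255,20,3,*p),zt)) for p in((88,266),(307,266),(98,600),(297,600))])
print("stud top", loc(ray(c,cv(255,20,3,198,470),zt+.014)))
E
```

```text
yaw 1.1380346056394548
board -x edge [array([ -30.28, -123.06]), array([  55.63, -122.08]), array([ 153.47, -122.26])]
board -y edge [array([ -35.41, -112.19]), array([-35.97,   5.65])]
spacer end [array([-16.55, -74.57]), array([ 16.48, -74.56]), array([-16.53, -21.27]), array([ 16.46, -21.28])]
stud top [  0.05 -46.03]
```

```bash
python3 crop.py pics/w1.png pics/w1e.png 275 0 60 250 3; python3 - <<'E'
import pickle,numpy as np,cv2
c=pickle.load(open("c4.pkl","rb"))["wrist"];w1=pickle.load(open("w1.pkl","rb"))
def ray(c,uv,z):
    u=cv2.undistortPoints(np.array([[uv]],float),c["intrinsics"],np.asarray(c["D"],float))[0,0]
    d=c["T"][:3,:3]@[u[0],u[1],1];o=c["T"][:3,3];return (o+d*(z-o[2])/d[2])[:2]
TCP=np.array([.50656,.0211])
ty=1.138;X=np.array([np.cos(ty),np.sin(ty)]);Y=np.array([np.sin(ty),-np.cos(ty)])
def loc(p): return np.round(np.array([(p-TCP)@X,(p-TCP)@Y])*1000,2)
for z in(0,.015,.03):
  print(z,"w4 TL",loc(ray(c,(267.3,35.5),z)),"TR",loc(ray(c,(556,38.5),z)))
def edge(c,row,lo,hi):
    g=cv2.cvtColor(c["pixels"],cv2.COLOR_BGR2GRAY).astype(float)[row-2:row+3].mean(0)[lo:hi];d=np.diff(g);i=np.argmax(d);return lo+.5+(d[i-1:i+2]*np.arange(i-1,i+2)).sum()/d[i-1:i+2].sum()
for r in(60,100,150,200): x=edge(c,r,255,284);print("w4",r,x,loc(ray(c,(x,r),.015)))
for r in(20,80,130,180,230): x=edge(w1,r,270,305);print("w1",r,x,loc(ray(w1,(x,r),.015)))
print("studs w1",loc(ray(w1,(323.7,79.9),.029)),loc(ray(w1,(323.3,177.2),.029)))
print(c["T"],w1["T"][:3,3])
E
```

```text
0 w4 TL [ -37.69 -126.56] TR [ 168.79 -126.1 ]
0.015 w4 TL [ -35.22 -122.93] TR [ 157.74 -122.5 ]
0.03 w4 TL [ -32.75 -119.3 ] TR [ 146.69 -118.91]
w4 60 266.6489361702128 [ -36.28 -107.82]
w4 100 268.4112426035503 [-36.16 -82.01]
w4 150 270.35043988269797 [-36.24 -47.49]
w4 200 272.41291291291293 [-36.28 -10.01]
w1 20 281.42 [-37.52 -94.8 ]
w1 80 283.3954545454545 [-37.35 -43.47]
w1 130 283.48837209302326 [-38.78   2.77]
w1 180 285.5490566037736 [-38.36  52.83]
w1 230 286.5187265917603 [-39.12 107.42]
studs w1 [  0.48 -41.85] [ 0.09 47.16]
[[ 0.41961402  0.87803518  0.23017015  0.44198577]
 [ 0.90770103 -0.40542201 -0.10822124  0.05100692]
 [-0.00170601  0.25433683 -0.96711419  0.2290358 ]
 [ 0.          0.          0.          1.        ]] [0.49612317 0.02334871 0.31083092]
```

>>> {"method": "arm_command", "body": {
  "motion": [
    {"slide": [0.001, 0.0016, 0.024], "turn": [0, 0, 0.002]},
    {"slide": [0.001, 0.0016, 0.024], "turn": [0, 0, 0]},
    {"slide": [0, 0, 0.024], "turn": [0, 0, 0]},
    {"slide": [0, 0, 0], "turn": [0, 0, 0]},
    {"slide": [0, 0, 0], "turn": [0, 0, 0]}
  ]
}}

```text
t: 7.93
tool_pos: [0.5073, 0.0219, 0.2204]
orientation: [-2.645, -1.692, 0.004]
force: [-0.5, 0.8, -2.1]
opening: 0.0336
```

>>> {"method": "arm_command", "body": {
  "motion": [
    {"slide": [0, 0, 0.003], "turn": [0, 0, 0]},
    {"slide": [0, 0, 0.003], "turn": [0, 0, 0]},
    {"slide": [0, 0, 0.003], "turn": [0, 0, 0]},
    {"slide": [0, 0, 0], "turn": [0, 0, 0]},
    {"slide": [0, 0, 0], "turn": [0, 0, 0]}
  ]
}}

```text
t: 8.35
tool_pos: [0.5082, 0.0218, 0.2186]
orientation: [2.646, 1.693, 0.0]
force: [-0.1, -0.4, -2.3]
opening: 0.0338
```

```bash
python3 - <<'E'
from plant import robot
import cv2
s=robot.read_state();print(s["t"],s["tool_pos"],s["orientation"],s["opening"],s["force"],s["wrist_torque"])
E
```

```text
8.35 [0.50817455 0.02182739 0.21859565] [2.64628517e+00 1.69282741e+00 3.51099713e-04] 0.033814026335919144 [-0.11055966 -0.43961688 -2.30603755] [-0.06462673 -0.02875023  0.01179352]
```

>>> {"method": "arm_command", "body": {
  "motion": [
    {"slide": [0, 0, 0.003], "turn": [0, 0, 0]},
    {"slide": [0, 0, 0.003], "turn": [0, 0, 0]},
    {"slide": [0, 0, 0], "turn": [0, 0, 0]},
    {"slide": [0, 0, 0], "turn": [0, 0, 0]},
    {"slide": [0, 0, 0], "turn": [0, 0, 0]}
  ]
}}

```text
t: 8.77
tool_pos: [0.5081, 0.0219, 0.216]
orientation: [-2.646, -1.693, -0.0]
force: [-0.6, 0.1, -1.3]
opening: 0.0336
```

```bash
python3 - <<'E'
from plant import robot
s=robot.read_state();print(s["t"],s["tool_pos"],s["orientation"],s["opening"],s["force"],s["wrist_torque"])
E
```

```text
8.7667 [0.50811407 0.02188182 0.21603436] [-2.64635528e+00 -1.69289905e+00 -8.91499267e-05] 0.03359925533250337 [-0.56313957  0.05077683 -1.32182165] [0.11207988 0.04500014 0.0194422 ]
```

>>> {"method": "arm_command", "body": {
  "motion": [
    {"slide": [0, 0, 0.003], "turn": [0, 0, 0]},
    {"slide": [0, 0, 0.003], "turn": [0, 0, 0]},
    {"slide": [0, 0, 0], "turn": [0, 0, 0]},
    {"slide": [0, 0, 0], "turn": [0, 0, 0]},
    {"slide": [0, 0, 0], "turn": [0, 0, 0]}
  ]
}}

```text
t: 9.18
tool_pos: [0.508, 0.0221, 0.2135]
orientation: [-2.646, -1.693, -0.0]
force: [-1.4, 3.7, 0.2]
opening: 0.0334
```

```bash
python3 - <<'E'
from plant import robot
s=robot.read_state();print(s["t"],s["tool_pos"],s["orientation"],s["opening"],s["force"],s["wrist_torque"])
E
```

```text
9.1833 [0.50800988 0.0221125  0.21349602] [-2.64585827e+00 -1.69263599e+00 -1.23447799e-04] 0.03342306803530554 [-1.44901028  3.66816031  0.22258487] [0.86187884 0.34391043 0.05771776]
```

>>> {"method": "arm_command", "body": {
  "motion": [
    {"slide": [0.002, -0.002, 0], "turn": [0, 0, 0]},
    {"slide": [0, 0, 0.002], "turn": [0, 0, 0]},
    {"slide": [0, 0, 0.002], "turn": [0, 0, 0]},
    {"slide": [0, 0, 0], "turn": [0, 0, 0]},
    {"slide": [0, 0, 0], "turn": [0, 0, 0]}
  ]
}}

```text
t: 9.6
tool_pos: [0.5076, 0.0228, 0.2117]
orientation: [2.646, 1.693, -0.001]
force: [-1.4, 1.0, -2.3]
opening: 0.0337
```

```bash
python3 - <<'E'
from plant import robot
s=robot.read_state();print(s["t"],s["tool_pos"],s["orientation"],s["opening"],s["force"],s["wrist_torque"])
E
```

```text
9.6 [0.50761031 0.02276954 0.21170519] [ 2.64638340e+00  1.69285748e+00 -5.15386305e-04] 0.033719244711538116 [-1.37168285  1.02643416 -2.29366044] [0.19511212 0.17656682 0.03645466]
```

```bash
python3 - <<'E'
from plant import robot
import pickle,cv2
c={n:robot.read_camera(n) for n in("wrist","scene")}
for n in c: cv2.imwrite(f"pics/{n}5.png",c[n]["pixels"])
E
python3 crop.py pics/scene5.png pics/s5c.png 320 110 105 90 7
```

```text
(no output)
```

View pics/s5c.png

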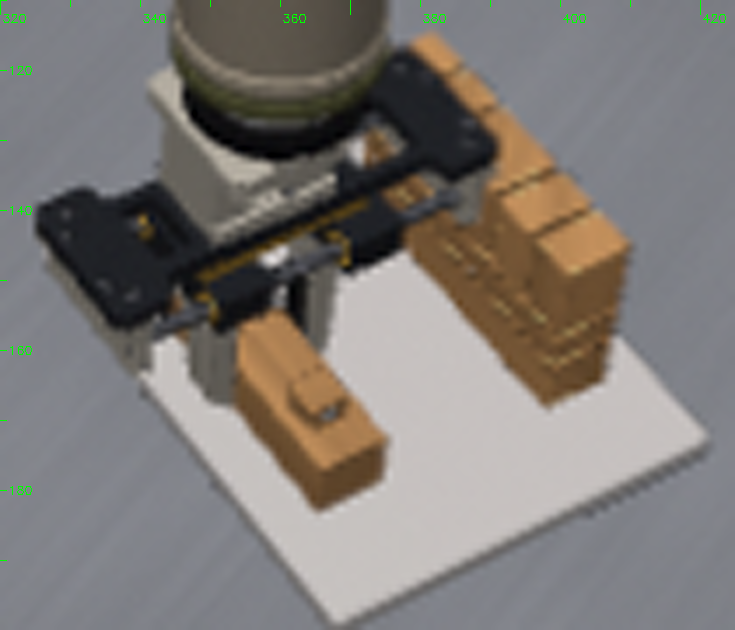

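View pics/wrist5.png

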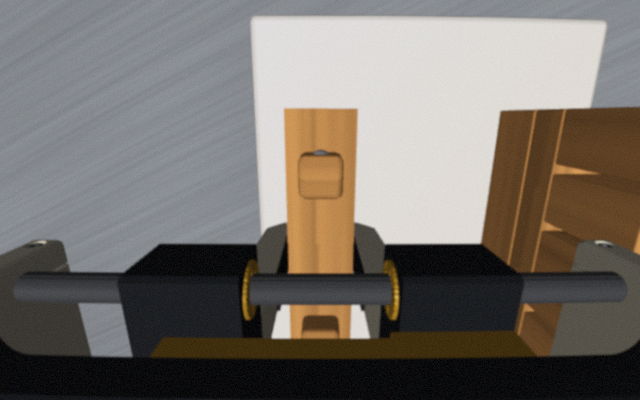

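The spacer is level and unmoved in the grip, with the same wrist pixels as before: end row at 108, columns 285 to 357. It now covers the studs, so I'll keep going down.

>>> {"method": "arm_command", "body": {
  "motion": [
    {"slide": [0, 0, 0.003], "turn": [0, 0, 0]},
    {"slide": [0, 0, 0.003], "turn": [0, 0, 0]},
    {"slide": [0, 0, 0], "turn": [0, 0, 0]},
    {"slide": [0, 0, 0], "turn": [0, 0, 0]},
    {"slide": [0, 0, 0], "turn": [0, 0, 0]}
  ]
}}

```text
t: 10.12
tool_pos: [0.5076, 0.0229, 0.2093]
orientation: [-2.646, -1.693, 0.0]
force: [-0.1, 0.9, -4.0]
opening: 0.0337
```

```bash
cat > st.py <<'E'
from plant import robot
import numpy as np
np.set_printoptions(precision=5,suppress=True)
s=robot.read_state();print(s["t"],s["tool_pos"],s["orientation"],s["opening"],s["force"],s["wrist_torque"])
E
python3 st.py
```

```text
10.1167 [0.5076  0.02293 0.20929] [-2.64628 -1.69285  0.00031] 0.033697074692952765 [-0.10016  0.91087 -4.04231] [ 0.18196 -0.03331 -0.02059]
```

>>> {"method": "arm_command", "body": {
  "motion": [
    {"slide": [0, 0, 0.003], "turn": [0, 0, 0]},
    {"slide": [0, 0, 0.003], "turn": [0, 0, 0]},
    {"slide": [0, 0, 0], "turn": [0, 0, 0]},
    {"slide": [0, 0, 0], "turn": [0, 0, 0]},
    {"slide": [0, 0, 0], "turn": [0, 0, 0]}
  ]
}}

```text
t: 10.53
tool_pos: [0.5077, 0.0229, 0.2071]
orientation: [-2.646, -1.693, -0.0]
force: [0.4, 0.8, -3.7]
opening: 0.0336
```

```bash
python3 st.py
```

```text
10.5333 [0.50769 0.02292 0.20708] [-2.64641 -1.69286 -0.00001] 0.03363188932993799 [ 0.35836  0.83537 -3.65374] [0.15006 0.04375 0.03128]
```

>>> {"method": "arm_command", "body": {
  "motion": [
    {"slide": [0, 0, 0.003], "turn": [0, 0, 0]},
    {"slide": [0, 0, 0.003], "turn": [0, 0, 0]},
    {"slide": [0, 0, 0], "turn": [0, 0, 0]},
    {"slide": [0, 0, 0], "turn": [0, 0, 0]},
    {"slide": [0, 0, 0], "turn": [0, 0, 0]}
  ]
}}

```text
t: 10.95
tool_pos: [0.5079, 0.0229, 0.2058]
orientation: [2.646, 1.693, -0.0]
force: [-7.3, 1.8, 9.0]
opening: 0.0335
```

```bash
python3 st.py
```

```text
10.95 [0.50787 0.02292 0.20584] [ 2.64626  1.69303 -0.00001] 0.03353698183416783 [-7.26578  1.75131  9.04974] [ 0.18281  1.1836  -0.01506]
```

>>> {"method": "arm_command", "body": {
  "motion": [
    {"slide": [-0.001, -0.001, 0.003], "turn": [0, 0, 0]},
    {"slide": [0, 0, 0.002], "turn": [0, 0, 0]},
    {"slide": [0, 0, 0], "turn": [0, 0, 0]},
    {"slide": [0, 0, 0], "turn": [0, 0, 0]},
    {"slide": [0, 0, 0], "turn": [0, 0, 0]}
  ]
}}

```text
t: 11.37
tool_pos: [0.5078, 0.0229, 0.2058]
orientation: [2.646, 1.693, 0.001]
force: [-15.0, 2.6, 28.7]
opening: 0.0336
```

```bash
python3 st.py;  python3 - <<'E'
from plant import robot
import pickle,cv2
c={n:robot.read_camera(n) for n in("wrist","scene")}
pickle.dump(c,open("c6.pkl","wb"))
for n in c: cv2.imwrite(f"pics/{n}6.png",c[n]["pixels"])
E
python3 crop.py pics/scene6.png pics/s6c.png 320 110 105 90 7
```

```text
11.3667 [0.50779 0.02287 0.2058 ] [2.64592 1.69308 0.00107] 0.03359414995867049 [-14.98575   2.58284  28.70805] [0.26301 2.71002 0.01945]
```

View pics/s6c.png

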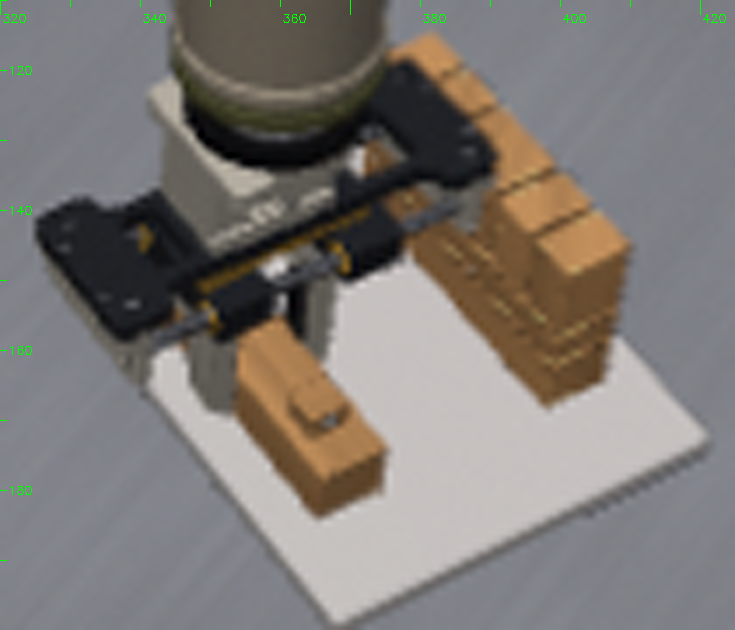

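View pics/wrist6.png

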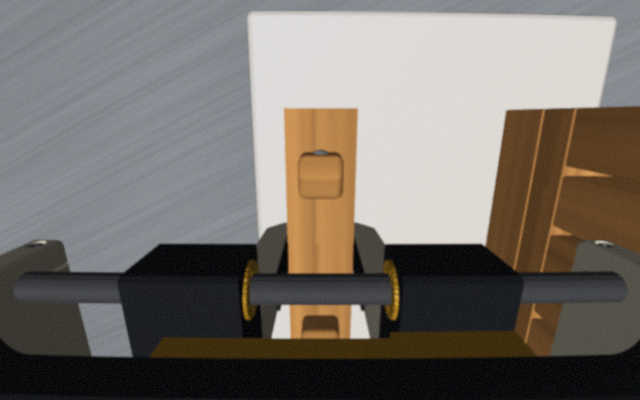

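Hard stop at z = 0.2058, which is the predicted seated height (0.1908 + 0.015), with 28 N of push. I'll ease off and release.

>>> {"method": "arm_command", "body": {
  "motion": [
    {"slide": [0, -0.001, -0.003], "turn": [0, 0, 0]},
    {"slide": [0, 0, -0.002], "turn": [0, 0, 0]},
    {"slide": [0, 0, 0], "turn": [0, 0, 0]},
    {"slide": [0, 0, 0], "turn": [0, 0, 0]},
    {"slide": [0, 0, 0], "turn": [0, 0, 0]}
  ]
}}

```text
t: 11.88
tool_pos: [0.5074, 0.0229, 0.2058]
orientation: [2.646, 1.693, 0.002]
force: [-3.1, 2.7, 7.9]
opening: 0.0333
```

>>> {"method": "arm_command", "body": {
  "motion": [
    {"slide": [0, 0, 0], "turn": [0, 0, 0]},
    {"slide": [0, 0, 0], "turn": [0, 0, 0]},
    {"slide": [0, 0, 0], "turn": [0, 0, 0]},
    {"slide": [0, 0, 0], "turn": [0, 0, 0]},
    {"slide": [0, 0, 0], "turn": [0, 0, 0]}
  ],
  "gripper": 70
}}

```text
t: 12.3
tool_pos: [0.5067, 0.0228, 0.2046]
orientation: [-2.646, -1.693, 0.0]
force: [0.3, 1.4, -0.9]
opening: 0.0621
```

```bash
python3 st.py
```

```text
12.3 [0.50674 0.0228  0.20457] [-2.6464  -1.69282  0.00049] 0.06205661433853575 [ 0.30536  1.40058 -0.91045] [-0.06162  0.00718  0.00959]
```

>>> {"method": "arm_command", "body": {
  "motion": [
    {"slide": [0, 0, -0.03], "turn": [0, 0, 0]},
    {"slide": [0, 0, -0.06], "turn": [0, 0, 0]},
    {"slide": [0, 0, -0.08], "turn": [0, 0, 0]},
    {"slide": [0, 0, -0.08], "turn": [0, 0, 0]},
    {"slide": [0, 0, -0.05], "turn": [0, 0, 0]}
  ]
}}

```text
t: 12.72
tool_pos: [0.5074, 0.0228, 0.3293]
orientation: [2.644, 1.692, 0.005]
force: [0.1, -0.2, -0.2]
opening: 0.0649
```

```bash
python3 st.py;  python3 - <<'E'
from plant import robot
import pickle,cv2
c={n:robot.read_camera(n) for n in("wrist","scene","top")}
pickle.dump(c,open("c7.pkl","wb"))
for n in c: cv2.imwrite(f"pics/{n}7.png",c[n]["pixels"])
E
python3 crop.py pics/scene7.png pics/s7c.png 330 120 85 80 7
```

```text
12.7167 [0.50739 0.02285 0.32929] [2.64435 1.69166 0.00506] 0.0648994493008047 [ 0.05036 -0.188   -0.23089] [ 0.01049 -0.04312  0.01252]
```

View pics/s7c.png

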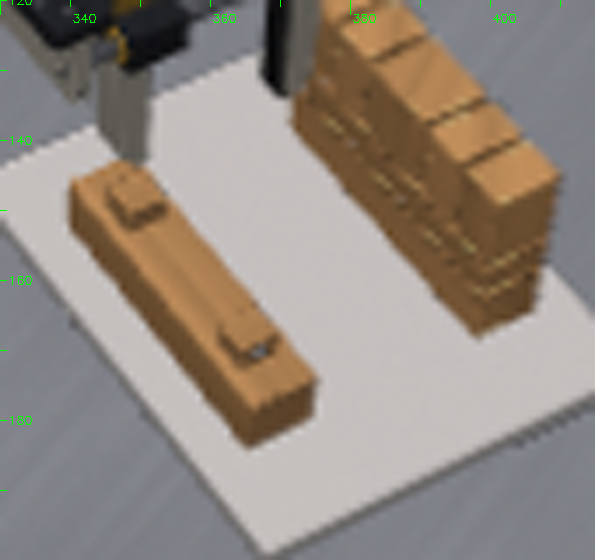

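View pics/wrist7.png

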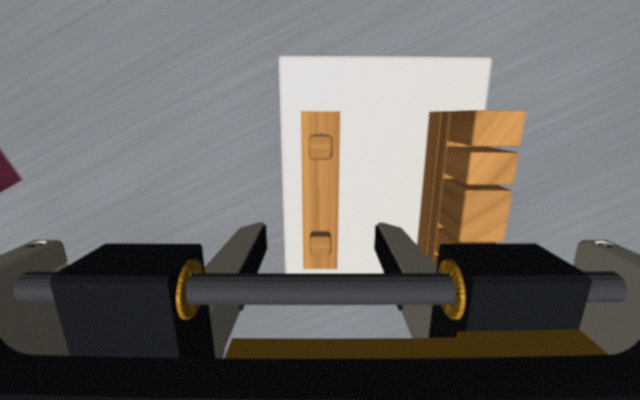

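```bash
python3 - <<'E'
import fit,pickle
from fit import *
C=pickle.load(open("c7.pkl","rb"))
fit.cams.update(C)
c=C["scene"]
m=cv2.morphologyEx(mask(c["pixels"]),cv2.MORPH_CLOSE,np.ones((3,3)))
for z0 in(.010,.015,.0195,.024):
    sh=[box(.15,.034,z0,z0+.03)]+[[(x+sx,y,z+z0) for x,y,z in box(.02,.02,.03,.040)+box(.012,.012,.04,.044)] for sx in(.045,-.045)]
    for ns,rois in((["scene"],dict(scene=(336,138,42,50))),):
        print(z0,fit.fit([.508,.022,-.433],sh,ns,rois))
w=C["wrist"]
def ray(c,uv,z):
    u=cv2.undistortPoints(np.array([[uv]],float),c["intrinsics"],np.asarray(c["D"],float))[0,0]
    d=c["T"][:3,:3]@[u[0],u[1],1];o=c["T"][:3,3];return (o+d*(z-o[2])/d[2])[:2]
P=[ray(w,p,.045) for p in((301.5,111),(340,111),(337.5,268.5),(303,268.5))];print("wrist",np.mean(P,0))
E
python3 crop.py pics/wrist7.png pics/w7c.png 290 100 60 180 3
```

```text
Traceback (most recent call last):
AttributeError: 'function' object has no attribute 'cams'
```

View pics/w7c.png

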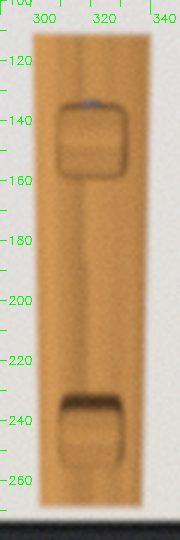

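```bash
python3 - <<'E'
import pickle
from fit import *
C=pickle.load(open("c7.pkl","rb"))
cams.update(C)
for z0 in(.010,.015,.0195,.024):
    sh=[box(.15,.034,z0,z0+.03)]+[[(x+sx,y,z+z0) for x,y,z in box(.02,.02,.03,.040)+box(.012,.012,.04,.044)] for sx in(.045,-.045)]
    print(z0,fit([.508,.022,-.433],sh,["scene"],dict(scene=(336,143,42,45))),fit([.508,.022,-.433],sh,["wrist"],dict(wrist=(292,100,58,172))))
E
```

```text
0.01 (array([ 0.50416265,  0.02558896, -0.43121391]), np.float64(53.09803921568627)) (array([ 0.50823515,  0.02206921, -0.43459824]), np.float64(149.9764705882353))
0.015 (array([ 0.5058122 ,  0.02197585, -0.44169561]), np.float64(53.15686274509804)) (array([ 0.50813317,  0.02206167, -0.43297821]), np.float64(262.2862745098039))
0.0195 (array([ 0.50731173,  0.01853073, -0.43628589]), np.float64(57.384313725490195)) (array([ 0.50840414,  0.02227259, -0.43362135]), np.float64(434.1725490196078))
0.024 (array([ 0.50939609,  0.01580643, -0.43080823]), np.float64(65.01176470588234)) (array([ 0.50833784,  0.02207989, -0.42942193]), np.float64(541.3372549019607))
```

The spacer is seated: the scene fit at z = 15 mm lands where the wrist camera puts it, (0.508, 0.022, -0.433). Next, the fence.

```bash
python3 plan.py .627 -.217 .275 .447 9
```

```text
t=13.07 per row 30.3mm 4.40deg 
[{"slide": [-0.046, 0.058, 0.013], "turn": [-0.0, 0.0, 0.154]}, {"slide": [-0.042, 0.062, 0.013], "turn": [-0.0, 0.0, 0.154]}, {"slide": [-0.037, 0.065, 0.013], "turn": [-0.0, 0.0, 0.154]}, {"slide": [-0.032, 0.067, 0.013], "turn": [-0.0, 0.0, 0.154]}, {"slide": [-0.027, 0.07, 0.013], "turn": [-0.0, 0.0, 0.154]}]
[{"slide": [-0.021, 0.072, 0.013], "turn": [-0.0, 0.0, 0.154]}, {"slide": [-0.016, 0.073, 0.013], "turn": [-0.0, 0.0, 0.154]}, {"slide": [-0.01, 0.074, 0.013], "turn": [-0.0, 0.0, 0.154]}, {"slide": [-0.004, 0.074, 0.013], "turn": [-0.0, 0.0, 0.154]}, {"slide": [0, 0, 0], "turn": [0, 0, 0]}]
```

>>> {"method": "arm_command", "body": {
  "motion": [
    {"slide": [-0.046, 0.058, 0.013], "turn": [0, 0, 0.154]},
    {"slide": [-0.042, 0.062, 0.013], "turn": [0, 0, 0.154]},
    {"slide": [-0.037, 0.065, 0.013], "turn": [0, 0, 0.154]},
    {"slide": [-0.032, 0.067, 0.013], "turn": [0, 0, 0.154]},
    {"slide": [-0.027, 0.07, 0.013], "turn": [0, 0, 0.154]}
  ],
  "gripper": 100
}}

```text
t: 13.48
tool_pos: [0.5736, -0.1116, 0.2968]
orientation: [-2.922, -1.149, 0.003]
force: [1.0, -0.8, 0.6]
opening: 0.0917
```

>>> {"method": "arm_command", "body": {
  "motion": [
    {"slide": [-0.021, 0.072, 0.013], "turn": [0, 0, 0.154]},
    {"slide": [-0.016, 0.073, 0.013], "turn": [0, 0, 0.154]},
    {"slide": [-0.01, 0.074, 0.013], "turn": [0, 0, 0.154]},
    {"slide": [-0.004, 0.074, 0.013], "turn": [0, 0, 0.154]},
    {"slide": [0, 0, 0], "turn": [0, 0, 0]}
  ]
}}

```text
t: 13.9
tool_pos: [0.6273, -0.2214, 0.2741]
orientation: [-3.066, -0.681, 0.006]
force: [0.8, -0.2, -1.5]
opening: 0.0931
```

>>> {"method": "arm_command", "body": {
  "motion": [
    {"slide": [0, 0, 0], "turn": [0, 0, 0]},
    {"slide": [0, 0, 0], "turn": [0, 0, 0]},
    {"slide": [0, 0, 0], "turn": [0, 0, 0]},
    {"slide": [0, 0, 0], "turn": [0, 0, 0]},
    {"slide": [0, 0, 0], "turn": [0, 0, 0]}
  ]
}}

```text
t: 14.32
tool_pos: [0.6273, -0.2162, 0.2785]
orientation: [3.063, 0.696, 0.001]
force: [-0.5, -0.3, -0.0]
opening: 0.0926
```

```bash
python3 st.py;  python3 - <<'E'
from plant import robot
import pickle,cv2
c=robot.read_camera("wrist")
pickle.dump(c,open("c8.pkl","wb"));cv2.imwrite("pics/w8.png",c["pixels"])
E
```

```text
14.3167 [ 0.62726 -0.21621  0.27846] [3.06338 0.69577 0.00063] 0.09261056810309924 [-0.54735 -0.32714 -0.03659] [-0.00949  0.09258  0.02881]
```

View pics/w8.png

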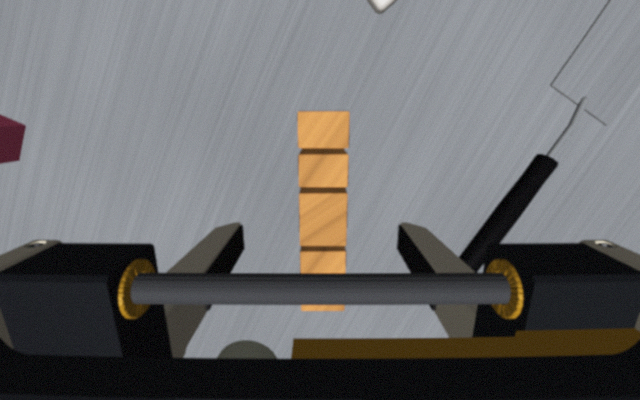

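```bash
python3 crop.py pics/w8.png pics/w8c.png 285 100 75 180 3; python3 - <<'E'
import pickle
from fit import *
cams["wrist"]=pickle.load(open("c8.pkl","rb"))
p,c=fit([.627,-.217,-1.12],[box(.15,.034,0,.06)],["wrist"],dict(wrist=(288,95,75,175)));print(p,c)
P=[ray("wrist",q,.06)[:2] for q in((298,110.5),(349.5,110.5),(344,311),(302,311))];print(np.mean(P,0),np.linalg.norm(P[0]-P[3]))
TCP=np.array([.62726,-.21621]);ty=2*np.arctan2(.69577,3.06338);X=np.array([np.cos(ty),np.sin(ty)]);Y=np.array([np.sin(ty),-np.cos(ty)]);print(ty)
for q in P+[p[:2],np.mean(P,0)]: print((q-TCP)@X*1000,(q-TCP)@Y*1000)
E
python3 plan.py .6273 -.2172 .212 .447 5
```

```text
[ 0.62838718 -0.21652028 -1.12649662] 270.1411764705882
[ 0.62870743 -0.21567387] 0.1487524542584631
0.4466721369835483
-14.893721822604018 -74.23127988347449
18.120221071004366 -74.2278784128092
17.65752586139012 74.50489738209029
-14.735988371057474 74.52109074662476
0.8825592086651831 0.7667424471081685
1.53700918468332 0.14170745810788393
t=14.47 per row 13.3mm 0.01deg 
[{"slide": [-0.0, 0.0, 0.033], "turn": [0.0, -0.0, -0.0]}, {"slide": [-0.0, 0.0, 0.033], "turn": [0.0, -0.0, -0.0]}, {"slide": [-0.0, 0.0, 0.033], "turn": [0.0, -0.0, -0.0]}, {"slide": [-0.0, 0.0, 0.033], "turn": [0.0, -0.0, -0.0]}, {"slide": [-0.0, 0.0, 0.033], "turn": [0.0, -0.0, -0.0]}]
```

View pics/w8c.png

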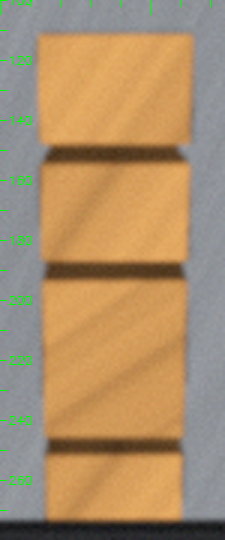

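>>> {"method": "arm_command", "body": {
  "motion": [
    {"slide": [0.002, 0, 0.04], "turn": [0, 0, 0]},
    {"slide": [0, 0, 0.05], "turn": [0, 0, 0]},
    {"slide": [0, 0, 0.05], "turn": [0, 0, 0]},
    {"slide": [0, 0, 0.04], "turn": [0, 0, 0]},
    {"slide": [0, 0, 0.003], "turn": [0, 0, 0]}
  ]
}}

```text
t: 14.88
tool_pos: [0.6264, -0.2159, 0.2008]
orientation: [-3.061, -0.693, 0.008]
force: [-0.6, 1.2, -0.8]
opening: 0.0929
```

>>> {"method": "arm_command", "body": {
  "motion": [
    {"slide": [0, 0, 0], "turn": [0, 0, 0]},
    {"slide": [0, 0, 0], "turn": [0, 0, 0]},
    {"slide": [0, 0, 0], "turn": [0, 0, 0]},
    {"slide": [0, 0, 0], "turn": [0, 0, 0]},
    {"slide": [0, 0, 0], "turn": [0, 0, 0]}
  ]
}}

```text
t: 15.3
tool_pos: [0.6285, -0.2171, 0.2062]
orientation: [3.063, 0.693, 0.003]
force: [-0.2, -0.6, 0.2]
opening: 0.0931
```

```bash
python3 st.py;python3 plan.py .628 -.2168 .205 .446 2 4
```

```text
15.3 [ 0.62855 -0.21705  0.20623] [3.06285 0.69338 0.00267] 0.0930979147414498 [-0.21804 -0.63157  0.20356] [-0.08081  0.00951 -0.01462]
t=15.30 per row 0.7mm 0.06deg 
[{"slide": [-0.0005, -0.0006, 0.0015], "turn": [0.0016, -0.0014, -0.0007]}, {"slide": [-0.0005, -0.0006, 0.0015], "turn": [0.0016, -0.0014, -0.0007]}, {"slide": [0, 0, 0], "turn": [0, 0, 0]}, {"slide": [0, 0, 0], "turn": [0, 0, 0]}, {"slide": [0, 0, 0], "turn": [0, 0, 0]}]
```

Good. Closing.

>>> {"method": "arm_command", "body": {
  "motion": [
    {"slide": [0, 0, 0], "turn": [0, 0, 0]},
    {"slide": [0, 0, 0], "turn": [0, 0, 0]},
    {"slide": [0, 0, 0], "turn": [0, 0, 0]},
    {"slide": [0, 0, 0], "turn": [0, 0, 0]},
    {"slide": [0, 0, 0], "turn": [0, 0, 0]}
  ],
  "gripper": 0,
  "grip_force": 50
}}

```text
t: 15.72
tool_pos: [0.628, -0.2168, 0.2048]
orientation: [-3.064, -0.694, 0.0]
force: [-0.4, 0.3, -0.5]
opening: 0.0645
```

>>> {"method": "arm_command", "body": {
  "motion": [
    {"slide": [0, 0, 0], "turn": [0, 0, 0]},
    {"slide": [0, 0, 0], "turn": [0, 0, 0]},
    {"slide": [0, 0, 0], "turn": [0, 0, 0]},
    {"slide": [0, 0, 0], "turn": [0, 0, 0]},
    {"slide": [0, 0, 0], "turn": [0, 0, 0]}
  ],
  "grip_force": 60
}}

```text
t: 16.13
tool_pos: [0.6281, -0.2168, 0.2048]
orientation: [-3.064, -0.694, -0.0]
force: [-0.2, -0.1, -0.6]
opening: 0.0336
```

>>> {"method": "arm_command", "body": {
  "motion": [
    {"slide": [0, 0, 0], "turn": [0, 0, 0]},
    {"slide": [0, 0, 0], "turn": [0, 0, 0]},
    {"slide": [0, 0, 0], "turn": [0, 0, 0]},
    {"slide": [0, 0, 0], "turn": [0, 0, 0]},
    {"slide": [0, 0, 0], "turn": [0, 0, 0]}
  ]
}}

```text
t: 16.55
tool_pos: [0.628, -0.2168, 0.2048]
orientation: [-3.064, -0.694, -0.0]
force: [0.4, 0.5, -0.1]
opening: 0.0341
```

```bash
python3 st.py
```

```text
16.55 [ 0.62804 -0.21681  0.20479] [-3.06407 -0.69354 -0.00002] 0.034111073147506124 [ 0.37223  0.49591 -0.05637] [-0.09131 -0.10321  0.01277]
```

>>> {"method": "arm_command", "body": {
  "motion": [
    {"slide": [0, 0, -0.04], "turn": [0, 0, 0]},
    {"slide": [0, 0, -0.07], "turn": [0, 0, 0]},
    {"slide": [0, 0, -0.08], "turn": [0, 0, 0]},
    {"slide": [0, 0, -0.07], "turn": [0, 0, 0]},
    {"slide": [0, 0, -0.03], "turn": [0, 0, 0]}
  ]
}}

```text
t: 16.97
tool_pos: [0.6289, -0.2173, 0.3257]
orientation: [3.061, 0.693, 0.007]
force: [0.6, -1.5, -1.0]
opening: 0.0335
```

```bash
python3 st.py;python3 plan.py .508 .0226 .305 1.138 13
```

```text
16.9667 [ 0.62893 -0.21728  0.32572] [3.06068 0.69278 0.00725] 0.03352612155510586 [ 0.60945 -1.51052 -1.04291] [-0.11616 -0.02602 -0.02232]
t=16.97 per row 20.7mm 3.05deg 
[{"slide": [-0.001, -0.052, 0.004], "turn": [0.001, -0.0, -0.107]}, {"slide": [0.002, -0.052, 0.004], "turn": [0.001, -0.0, -0.107]}, {"slide": [0.004, -0.051, 0.004], "turn": [0.001, -0.0, -0.107]}, {"slide": [0.007, -0.051, 0.004], "turn": [0.001, -0.0, -0.107]}, {"slide": [0.01, -0.051, 0.004], "turn": [0.001, -0.0, -0.107]}]
[{"slide": [0.013, -0.05, 0.004], "turn": [0.001, -0.0, -0.107]}, {"slide": [0.015, -0.049, 0.004], "turn": [0.001, -0.0, -0.107]}, {"slide": [0.018, -0.049, 0.004], "turn": [0.001, -0.0, -0.107]}, {"slide": [0.02, -0.047, 0.004], "turn": [0.001, -0.0, -0.107]}, {"slide": [0.023, -0.046, 0.004], "turn": [0.001, -0.0, -0.107]}]
[{"slide": [0.025, -0.045, 0.004], "turn": [0.001, -0.0, -0.107]}, {"slide": [0.028, -0.044, 0.004], "turn": [0.001, -0.0, -0.107]}, {"slide": [0.03, -0.042, 0.004], "turn": [0.001, -0.0, -0.107]}, {"slide": [0, 0, 0], "turn": [0, 0, 0]}, {"slide": [0, 0, 0], "turn": [0, 0, 0]}]
```

>>> {"method": "arm_command", "body": {
  "motion": [
    {"slide": [-0.001, -0.052, 0.002], "turn": [0, 0, -0.107]},
    {"slide": [0.002, -0.052, 0.002], "turn": [0, 0, -0.107]},
    {"slide": [0.004, -0.051, 0.002], "turn": [0, 0, -0.107]},
    {"slide": [0.007, -0.051, 0.002], "turn": [0, 0, -0.107]},
    {"slide": [0.01, -0.051, 0.002], "turn": [0, 0, -0.107]}
  ]
}}

```text
t: 17.38
tool_pos: [0.5806, -0.1237, 0.3155]
orientation: [-2.942, -1.099, 0.002]
force: [0.5, 0.7, -1.1]
opening: 0.0339
```

>>> {"method": "arm_command", "body": {
  "motion": [
    {"slide": [0.013, -0.05, 0.002], "turn": [0, 0, -0.107]},
    {"slide": [0.015, -0.049, 0.002], "turn": [0, 0, -0.107]},
    {"slide": [0.018, -0.049, 0.002], "turn": [0, 0, -0.107]},
    {"slide": [0.02, -0.047, 0.002], "turn": [0, 0, -0.107]},
    {"slide": [0.023, -0.046, 0.002], "turn": [0, 0, -0.107]}
  ]
}}

```text
t: 17.8
tool_pos: [0.5343, -0.0315, 0.3116]
orientation: [-2.769, -1.482, 0.002]
force: [0.4, 0.1, -2.1]
opening: 0.0337
```

>>> {"method": "arm_command", "body": {
  "motion": [
    {"slide": [0.025, -0.045, 0.002], "turn": [0, 0, -0.107]},
    {"slide": [0.028, -0.044, 0.002], "turn": [0, 0, -0.107]},
    {"slide": [0.03, -0.042, 0.002], "turn": [0, 0, -0.107]},
    {"slide": [0, 0, 0], "turn": [0, 0, 0]},
    {"slide": [0, 0, 0], "turn": [0, 0, 0]}
  ]
}}

```text
t: 18.22
tool_pos: [0.5066, 0.0237, 0.3096]
orientation: [-2.643, -1.697, 0.002]
force: [0.2, -0.1, -0.8]
opening: 0.0338
```

>>> {"method": "arm_command", "body": {
  "motion": [
    {"slide": [0, 0, 0], "turn": [0, 0, 0]},
    {"slide": [0, 0, 0], "turn": [0, 0, 0]},
    {"slide": [0, 0, 0], "turn": [0, 0, 0]},
    {"slide": [0, 0, 0], "turn": [0, 0, 0]},
    {"slide": [0, 0, 0], "turn": [0, 0, 0]}
  ]
}}

```text
t: 18.63
tool_pos: [0.5073, 0.0225, 0.3104]
orientation: [-2.645, -1.695, 0.0]
force: [1.1, 0.6, -1.1]
opening: 0.0337
```

```bash
python3 st.py;python3 - <<'E'
from plant import robot
import pickle,cv2
c={n:robot.read_camera(n) for n in("wrist","scene")}
pickle.dump(c,open("c9.pkl","wb"))
for n in c: cv2.imwrite(f"pics/{n}9.png",c[n]["pixels"])
E
python3 plan.py .508 .0226 .268 1.138 3 4
python3 crop.py pics/scene9.png pics/s9c.png 320 100 105 90 6
```

```text
18.6333 [0.50733 0.02251 0.31036] [-2.64518 -1.69484  0.00019] 0.03373812943858508 [ 1.05577  0.6298  -1.10063] [-0.00972 -0.03984 -0.0483 ]
t=18.73 per row 14.1mm 0.04deg 
[{"slide": [0.0002, 0.0006, 0.0353], "turn": [-0.0001, 0.0001, 0.0014]}, {"slide": [0.0002, 0.0006, 0.0353], "turn": [-0.0001, 0.0001, 0.0014]}, {"slide": [0.0002, 0.0006, 0.0353], "turn": [-0.0001, 0.0001, 0.0014]}, {"slide": [0, 0, 0], "turn": [0, 0, 0]}, {"slide": [0, 0, 0], "turn": [0, 0, 0]}]
```

View pics/wrist9.png

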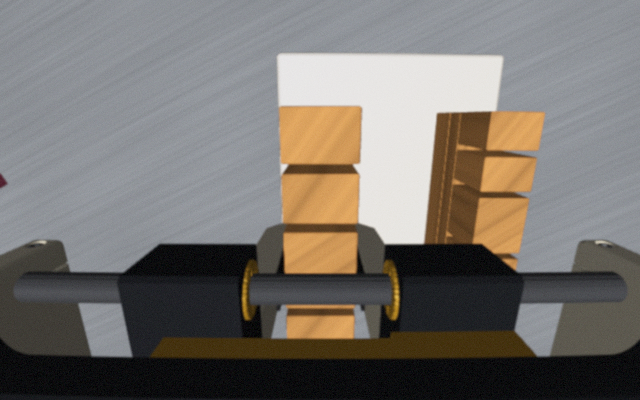

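View pics/s9c.png

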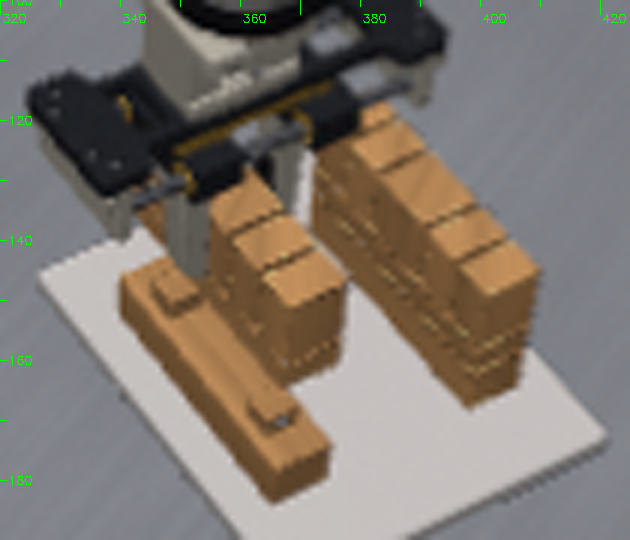

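```bash
python3 crop.py pics/wrist9.png pics/w9c.png 270 95 100 130 4; python3 - <<'E'
import pickle
from fit import *
cams["wrist"]=pickle.load(open("c9.pkl","rb"))["wrist"]
TCP=np.array([.50733,.02251]);ty=2*np.arctan2(1.69484,2.64518);X=np.array([np.cos(ty),np.sin(ty)]);Y=np.array([np.sin(ty),-np.cos(ty)]);print(ty)
z=.3104-.2048+.06
for q in((280,106),(361,106),(282,164),(359,164),(284,225),(285,339),(354,339)):
    p=ray("wrist",q,z)[:2]; print(q,np.round([(p-TCP)@X*1000,(p-TCP)@Y*1000],2))
E
```

```text
1.1396584803211858
(280, 106) [-16.2  -75.11]
(361, 106) [ 16.16 -75.1 ]
(282, 164) [-16.14 -51.73]
(359, 164) [ 16.11 -51.73]
(284, 225) [-16.16 -24.56]
(285, 339) [-17.65  35.8 ]
(354, 339) [16.63 35.75]
```

View pics/w9c.png

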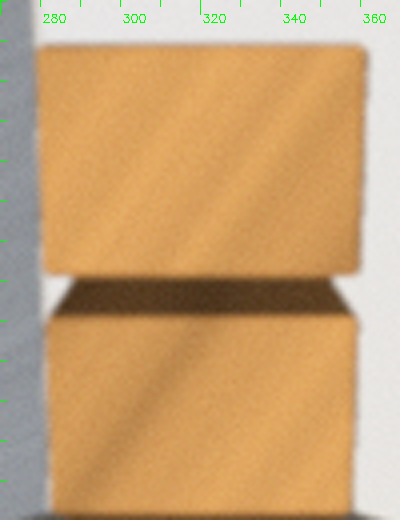

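>>> {"method": "arm_command", "body": {
  "motion": [
    {"slide": [0.0003, 0.0008, 0.035], "turn": [0, 0, 0.002]},
    {"slide": [0.0002, 0.0008, 0.035], "turn": [0, 0, 0.002]},
    {"slide": [0, 0, 0.025], "turn": [0, 0, 0]},
    {"slide": [0, 0, 0.005], "turn": [0, 0, 0]},
    {"slide": [0, 0, 0], "turn": [0, 0, 0]}
  ]
}}

```text
t: 19.25
tool_pos: [0.5074, 0.023, 0.2695]
orientation: [-2.645, -1.693, 0.003]
force: [0.6, 0.5, -1.1]
opening: 0.034
```

>>> {"method": "arm_command", "body": {
  "motion": [
    {"slide": [0, 0, 0], "turn": [0, 0, 0]},
    {"slide": [0, 0, 0], "turn": [0, 0, 0]},
    {"slide": [0, 0, 0], "turn": [0, 0, 0]},
    {"slide": [0, 0, 0], "turn": [0, 0, 0]},
    {"slide": [0, 0, 0], "turn": [0, 0, 0]}
  ]
}}

```text
t: 19.67
tool_pos: [0.508, 0.0229, 0.2709]
orientation: [2.646, 1.693, 0.001]
force: [0.3, 0.8, -1.2]
opening: 0.0334
```

```bash
python3 st.py; python3 plan.py .508 .0226 .262 1.138 2 4
```

```text
19.6667 [0.50799 0.02292 0.2709 ] [2.64563 1.69329 0.00101] 0.03344967850282872 [ 0.3007   0.76726 -1.21171] [-0.00093  0.02265 -0.00877]
t=19.67 per row 4.5mm 0.03deg 
[{"slide": [-0.0004, 0.0002, 0.0111], "turn": [0.0008, -0.0003, 0.0007]}, {"slide": [-0.0004, 0.0002, 0.0111], "turn": [0.0008, -0.0003, 0.0007]}, {"slide": [0, 0, 0], "turn": [0, 0, 0]}, {"slide": [0, 0, 0], "turn": [0, 0, 0]}, {"slide": [0, 0, 0], "turn": [0, 0, 0]}]
```

>>> {"method": "arm_command", "body": {
  "motion": [
    {"slide": [0, 0, 0.008], "turn": [0, 0, 0]},
    {"slide": [0, 0, 0.008], "turn": [0, 0, 0]},
    {"slide": [0, 0, 0.006], "turn": [0, 0, 0]},
    {"slide": [0, 0, 0], "turn": [0, 0, 0]},
    {"slide": [0, 0, 0], "turn": [0, 0, 0]}
  ]
}}

```text
t: 20.08
tool_pos: [0.5076, 0.0229, 0.2612]
orientation: [-2.646, -1.693, 0.001]
force: [0.1, 0.2, -1.8]
opening: 0.0336
```

>>> {"method": "arm_command", "body": {
  "motion": [
    {"slide": [0, 0, 0.003], "turn": [0, 0, 0]},
    {"slide": [0, 0, 0.003], "turn": [0, 0, 0]},
    {"slide": [0, 0, 0], "turn": [0, 0, 0]},
    {"slide": [0, 0, 0], "turn": [0, 0, 0]},
    {"slide": [0, 0, 0], "turn": [0, 0, 0]}
  ]
}}

```text
t: 20.5
tool_pos: [0.5078, 0.0229, 0.2593]
orientation: [2.646, 1.694, 0.0]
force: [-0.5, 0.2, -1.6]
opening: 0.034
```

```bash
python3 st.py
```

```text
20.5 [0.50784 0.02293 0.25928] [2.64591 1.69357 0.00012] 0.03395143878569642 [-0.45544  0.21912 -1.55606] [-0.04355  0.0085  -0.05434]
```

>>> {"method": "arm_command", "body": {
  "motion": [
    {"slide": [0, 0, 0.004], "turn": [0, 0, 0]},
    {"slide": [0, 0, 0.004], "turn": [0, 0, 0]},
    {"slide": [0, 0, 0], "turn": [0, 0, 0]},
    {"slide": [0, 0, 0], "turn": [0, 0, 0]},
    {"slide": [0, 0, 0], "turn": [0, 0, 0]}
  ]
}}

```text
t: 20.92
tool_pos: [0.5078, 0.023, 0.2559]
orientation: [-2.646, -1.694, -0.0]
force: [0.3, 0.8, -2.4]
opening: 0.0337
```

```bash
python3 st.py
```

```text
20.9167 [0.5078  0.02301 0.25591] [-2.64586 -1.69361 -0.00017] 0.03368224147481432 [ 0.34472  0.76438 -2.44048] [ 0.12862 -0.20392 -0.01964]
```

>>> {"method": "arm_command", "body": {
  "motion": [
    {"slide": [0, 0, 0.004], "turn": [0, 0, 0]},
    {"slide": [0, 0, 0.004], "turn": [0, 0, 0]},
    {"slide": [0, 0, 0], "turn": [0, 0, 0]},
    {"slide": [0, 0, 0], "turn": [0, 0, 0]},
    {"slide": [0, 0, 0], "turn": [0, 0, 0]}
  ]
}}

```text
t: 21.33
tool_pos: [0.5077, 0.023, 0.2525]
orientation: [-2.646, -1.693, 0.001]
force: [1.3, 0.9, -2.8]
opening: 0.0336
```

>>> {"method": "arm_command", "body": {
  "motion": [
    {"slide": [0, 0, 0.004], "turn": [0, 0, 0]},
    {"slide": [0, 0, 0.003], "turn": [0, 0, 0]},
    {"slide": [0, 0, 0], "turn": [0, 0, 0]},
    {"slide": [0, 0, 0], "turn": [0, 0, 0]},
    {"slide": [0, 0, 0], "turn": [0, 0, 0]}
  ]
}}

```text
t: 21.75
tool_pos: [0.5077, 0.023, 0.2498]
orientation: [-2.646, -1.693, 0.0]
force: [0.5, -0.2, -2.6]
opening: 0.0338
```

```bash
python3 st.py
```

```text
21.75 [0.50769 0.02296 0.24978] [-2.64576 -1.69348  0.00047] 0.03379926460225749 [ 0.54309 -0.18666 -2.60684] [ 0.0359  -0.16774 -0.0092 ]
```

At the nominal seated height of 0.2498. Now I'll press on to find the hard stop.

>>> {"method": "arm_command", "body": {
  "motion": [
    {"slide": [0, 0, 0.003], "turn": [0, 0, 0]},
    {"slide": [0, 0, 0.003], "turn": [0, 0, 0]},
    {"slide": [0, 0, 0], "turn": [0, 0, 0]},
    {"slide": [0, 0, 0], "turn": [0, 0, 0]},
    {"slide": [0, 0, 0], "turn": [0, 0, 0]}
  ]
}}

```text
t: 22.17
tool_pos: [0.5078, 0.023, 0.2497]
orientation: [-2.646, -1.694, 0.001]
force: [-12.5, 0.5, 20.8]
opening: 0.0336
```

```bash
python3 st.py
```

```text
22.1667 [0.50779 0.023   0.24971] [-2.64568 -1.69384  0.0008 ] 0.03358075235905682 [-12.52115   0.522    20.75296] [-0.03617  1.95997 -0.01877]
```

>>> {"method": "arm_command", "body": {
  "motion": [
    {"slide": [0, 0, -0.003], "turn": [0, 0, 0]},
    {"slide": [0, 0, -0.001], "turn": [0, 0, 0]},
    {"slide": [0, 0, 0], "turn": [0, 0, 0]},
    {"slide": [0, 0, 0], "turn": [0, 0, 0]},
    {"slide": [0, 0, 0], "turn": [0, 0, 0]}
  ]
}}

```text
t: 22.58
tool_pos: [0.5078, 0.0229, 0.2497]
orientation: [-2.646, -1.694, 0.0]
force: [-3.3, 0.5, 8.7]
opening: 0.0339
```

>>> {"method": "arm_command", "body": {
  "motion": [
    {"slide": [0, 0, 0], "turn": [0, 0, 0]},
    {"slide": [0, 0, 0], "turn": [0, 0, 0]},
    {"slide": [0, 0, 0], "turn": [0, 0, 0]},
    {"slide": [0, 0, 0], "turn": [0, 0, 0]},
    {"slide": [0, 0, 0], "turn": [0, 0, 0]}
  ],
  "gripper": 70
}}

```text
t: 23.0
tool_pos: [0.5078, 0.0229, 0.249]
orientation: [-2.646, -1.693, 0.0]
force: [0.4, 0.0, -0.0]
opening: 0.0622
```

>>> {"method": "arm_command", "body": {
  "motion": [
    {"slide": [0, 0, -0.03], "turn": [0, 0, 0]},
    {"slide": [0, 0, -0.06], "turn": [0, 0, 0]},
    {"slide": [0, 0, -0.09], "turn": [0, 0, 0]},
    {"slide": [0, 0, -0.09], "turn": [0, 0, 0]},
    {"slide": [0, 0, -0.05], "turn": [0, 0, 0]}
  ]
}}

```text
t: 23.42
tool_pos: [0.5083, 0.0229, 0.3826]
orientation: [2.643, 1.692, 0.007]
force: [1.0, 0.0, 1.0]
opening: 0.0651
```

>>> {"method": "arm_command", "body": {
  "motion": [
    {"slide": [0.06, 0.06, 0], "turn": [0, 0, 0]},
    {"slide": [0.06, 0.06, 0], "turn": [0, 0, 0]},
    {"slide": [0, 0, 0], "turn": [0, 0, 0]},
    {"slide": [0, 0, 0], "turn": [0, 0, 0]},
    {"slide": [0, 0, 0], "turn": [0, 0, 0]}
  ]
}}

```text
t: 23.83
tool_pos: [0.5712, 0.0464, 0.3773]
orientation: [-2.645, -1.694, 0.001]
force: [-0.2, 0.2, 0.3]
opening: 0.065
```

```bash
python3 st.py;python3 - <<'E'
from plant import robot
import pickle,cv2
c={n:robot.read_camera(n) for n in("wrist","scene","top")}
pickle.dump(c,open("c10.pkl","wb"))
for n in c: cv2.imwrite(f"pics/{n}10.png",c[n]["pixels"])
E
python3 crop.py pics/scene10.png pics/s10c.png 320 100 105 90 7
```

```text
23.8333 [0.5712  0.0464  0.37731] [-2.64546 -1.69383  0.00141] 0.06496465531222635 [-0.19934  0.15412  0.25463] [-0.01664  0.01008 -0.003  ]
```

View pics/s10c.png

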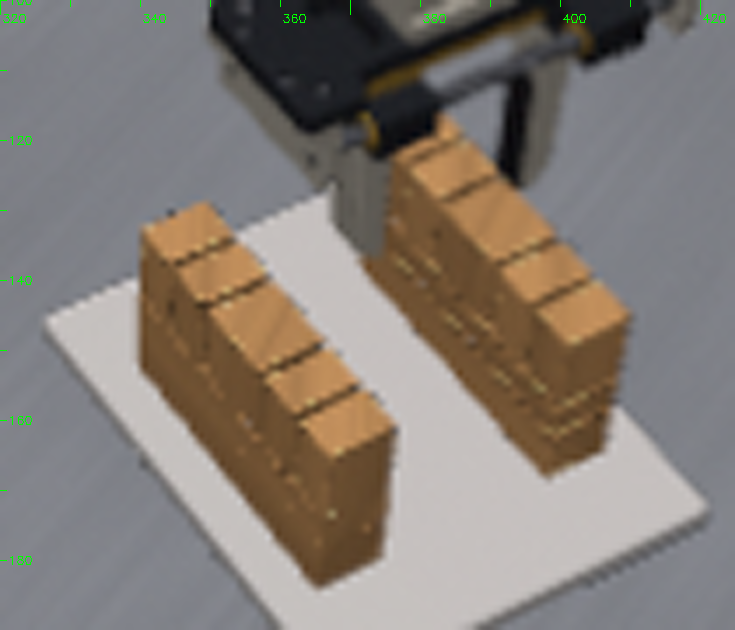

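View pics/wrist10.png

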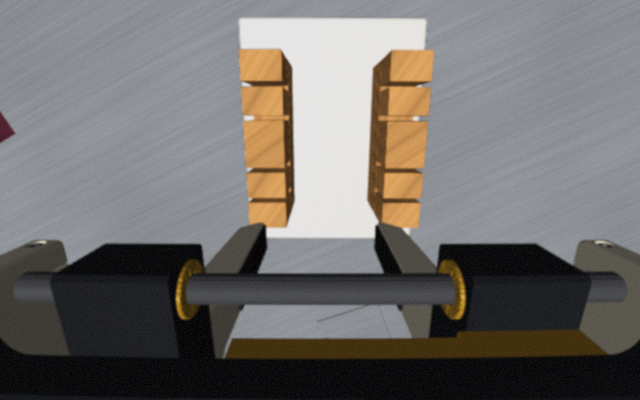

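View pics/top10.png

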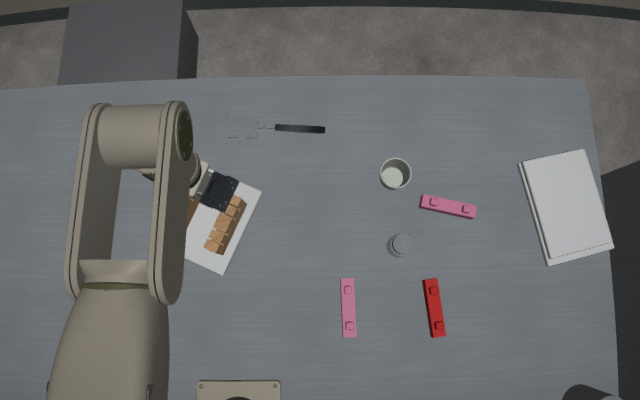

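```bash
python3 crop.py pics/wrist10.png pics/w10c.png 230 10 215 235 3
```

```text
(no output)
```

View pics/w10c.png

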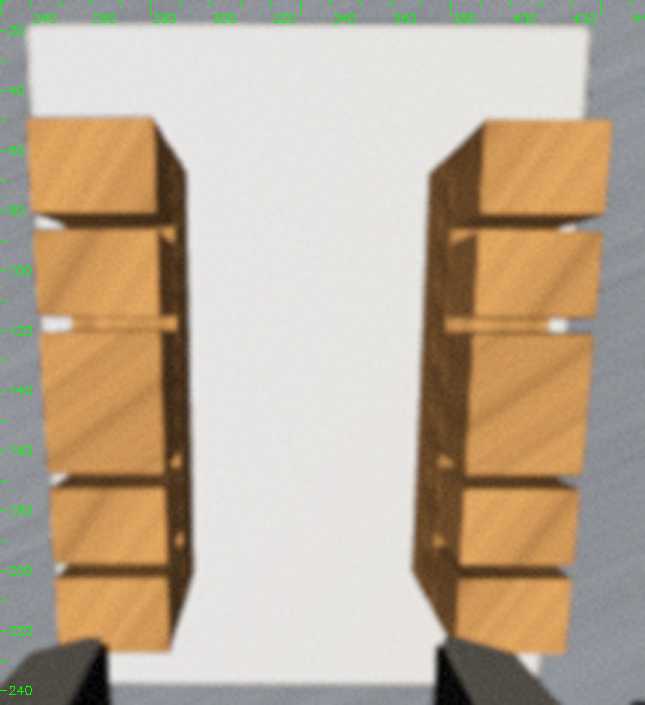

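The two fences match. In the crop both tops span 534 px (rows 117 to 651 on the left, 120 to 654 on the right), so they are equally high and level. The gripper is clear, and the top view shows the jar, tub and spatula where they were. Handing in.

```bash
python3 - <<'E'
from plant import robot
print(robot.close_job()); print(robot.read_state()["t"])
E
```

```text
the job is handed in; nothing more can be done
None
the job is handed in; nothing more can be done
```

I pressed the wooden spacer onto the board's bare studs, then pressed the slotted fence onto the spacer's studs, released both and backed the gripper away. The job was handed in after about 24 s of the 72 s; the hand-in gave no verdict.

- **Seating:** each part stopped hard at its predicted height. The flange (TCP) read z 0.2058 m for the spacer, as predicted, with about 29 N of push. It read 0.2497 m for the fence, against 0.2498 m predicted, with about 21 N.
- **Final pictures:** the new fence's top spans the same 534 px as the finished one and lines up with it. No gap shows in the scene view, and the jar, tub and spatula appear unmoved in the top view.
- **What disagreed:** the cameras differed by 2 to 3 mm on the seat position; a contact force of about 4 N on the way down corrected it. I never felt a clear stop at the sprung balls, as my readings came only at the end of each small step. I therefore rely on the seated heights and the pictures.

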